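# Fetch the filter pack from behind the bottles

### The arm

A 6-joint arm with a two-finger parallel gripper is mounted at the origin on a cart in front of the work surface, level with it; the furniture and walls round the work are solid. World frame = base frame: x ahead of the robot, y to its left, z up, the work surface at z = 0. Lengths are in m, angles in degrees, forces in N, time in s.
With the tool pointing down it reaches from about 0.35 to 0.875 m from the base axis. Payload 4.2 kg.
Tool frame: the origin (TCP) lies midway between the tips of the shut fingers; the grasp point (between the pads) lies 19 mm behind it (hold_point_z is the z of the grasp point in the tool frame, in m); z points along the fingers, y is the direction in which the jaws open and shut (so a half turn about z gives the same grasp; the last joint's range is limited). The gripper opens to 87 mm and grips with 3 to 60 N. Pads are 19 mm wide; open, the fingers measure 117 mm over their backs; the gripper's body (75 mm by 190 mm) begins 51 mm behind the grasp point.
Start: joints at [14.817, 22.042, 0.453, 0, -68.411, -14.817], TCP at [0.625, 0, 0.223] pointing down, gripper open.
Joint ranges: [-179.83, 179.83], [-69.29, 118.12], [-61.27, 80.66], [-181.25, 117.63], [-171.15, -9.14], [-177.46, 177.46]. Speed limits (degrees/s): [159.86, 159.86, 180, 180, 180, 180].

### API

Orientations are given as a 3x3 rotation matrix whose columns are the frame's x, y, z axes.
In Python, from station import * gives the robot as it stands. The module is installed in compiled form; this text tells all that it offers.
- The arm moves only by the tool jog_arm, never from a script. Its argument "moves" is a list of rows, each a list of 7 numbers: the closure, from -1 (fully open) to 1 (shut), then the shift along the tool's x, y, z in m, then the turn, a rotation vector about the tool's x, y, z in rad. In form: [[gripper, x, y, z, wx, wy, wz], ...]. A call has exactly 10 rows; each row is the pose to reach, as a shift and turn from the pose commanded when the call began, along the tool's axes at that moment; what a row does not reach only later rows make up. A row lasts 1/12 s, in which the tool goes at most 41.7 mm and 7.16 degrees, less where a joint would pass 70% of its speed; a pose out of reach is approached as far as the arm can. A call with a gripper value outside its range is refused whole. The fingers move at their own pace and stop on an object; the grip force is fixed at half the most. Time passes only in rows, so rows that repeat a pose let the fingers close, or fill a call up. It gives the time, the measured TCP pose, the force and the opening at its end, in the units of the state.
- sense(): the state, without advancing time (a new reading comes with each control period).
- capture(name): name is "scene" or "side" or "wrist"; returns a dict with "frame" (384x512x3 uint8, red, green, blue), "fov_y" (degrees; the focal length in pixels is half the picture's height over the tangent of half this angle, whatever the lens; pixels are square), "cx", "cy" (the principal point, pixels), "world_from_camera" (4x4, takes a point from camera to world coordinates). Camera axes: x right, y down, z forward; pixel columns grow to the right and rows downward; lengths in m; the calibration is good to about 2 mm. A picture is of the moment at which its call begins. There is no depth.
- finish_job(): hands the job in, once; it reports no verdict.
The state is a dict: "time_s": time; "joints": joint angles; "joint_velocities": joint speeds; "effort": joint torques, N m; "tcp_pos": TCP position; "ee_rot": TCP orientation; "wrist_force": force on the tool from outside, world axes, zero at the start; "moment": the same for the moment, N m; "gripper_width": opening from 0.0 (shut) to 1.0 (fully open).
Only numpy, scipy, OpenCV 4.12 (cv2) and the standard library are available. Lean on these libraries where they do the work, as an engineer would, in place of code of your own. Each camera call takes 0.05 s, during which the arm holds its last target.

### The job

I need the flat dark filter pack that lies behind the front row on the storage stand. First set all three things of that row (amber dropper bottle, white bottle, tall lamp carton) upright on the square grey mat while the pack stays where it is, then lay the pack flat in the middle of the steel tray, its long side along the tray's long side, and only then put each of the three back upright on the very spot where it stood. Do not tip them over, and do not shift the timer in front of the stand or the wash bottle just behind it.

Things in the scene. Friction and masses are not known exactly. Their poses are not given: they have to be found in the camera images.
- stand: Fixed grey storage stand, 160 mm deep (its x, away from the robot) by 240 mm wide (its y); plate top 8 mm above the bench. Origin: centre of underside. End cheeks at y = +-117 mm rise 30 mm, back lip at x = +78 mm rises 12 mm above the bench. Three ring-marked front spots at x = -40, y = -74, 0, +74 mm, one thing within 5 mm of each; which stands on which varies.
- amber: Loose amber dropper bottle, 0.13 kg, 132 mm high. Origin: centre of its underside, z up along it. Round body 52 mm in diameter up to 79 mm, collar 33 mm in diameter from 79 to 95 mm, black dropper top 22 mm in diameter from 95 to 132 mm, rigid, good to grip.
- white: Loose white round bottle with blue-grey cap, 0.15 kg, 102 mm high. Origin: centre of its underside, z up along it. Body 56 mm in diameter, straight up to about 65 mm, rounded shoulder, then cap 35 mm in diameter from 89 to 102 mm. Rigid; can be gripped round the body about 50 mm up.
- carton: Loose tall brown and white lamp carton, 0.08 kg, 46 x 46 mm, 75 mm high, rigid. Origin: centre of its underside, z up, x and y square to its sides.
- filter_pack: Loose flat dark filter pack (rigid small carton with a white band), 0.09 kg, 90 mm long (its x), 60 mm wide (its y), 26 mm high. Origin: centre of underside. At the start it lies on the stand about 68 mm behind the front row's line, long side along the stand's y, about 10 mm clear of the row: it can be gripped across its width only when the row is cleared.
- mat: Fixed square grey bench mat, 200 x 200 mm, 3 mm thick, the side area. Origin: centre of its underside, on the bench; x and y along its sides. Left or right of the stand.
- tray: Fixed shallow steel tray with two small wire handles, 130 mm (its x) by 160 mm (its y, the long side), floor 2 mm above the bench, rim 3 mm wide and 6 mm above the bench. Origin: centre of its underside. On the other side of the stand from the mat.
- timer: Loose white bench timer with a red and a black button, 52 x 66 x 24 mm, lying between robot and stand; a bystander, not to be moved. Origin: centre of its underside.
- wash_bottle: Loose white wash bottle with red cap and bent jet, 67 x 110 mm, 178 mm high, standing just behind the stand, to its left; a bystander, not to be moved. Origin: centre of the underside of its 67 x 110 mm outline; its body stands off that by about 22 mm along its y.
Mind the look-alikes: they are no part of the job. Of the things that look like the filter_pack, the smaller one is meant.

How it is judged:
By the outcome, as a careful person would: the job done as asked, in the order asked, and still so for the second after the job is handed in, with the robot touching nothing.
It also fails if it takes over 133 s, if anything falls off the work surface, if the arm or the gripper's body presses on something with over 40 N, if the wrist force passes 120 N, or if a joint passes its speed limit or range.

## Working session

There is one attempt and no reset: what is moved stays moved. The work goes in short steps, Python scripts to look and compute and a tool call to move; the robot and the scene stay as the last step left them, time stands still between calls to the robot, and variables do not carry over. Pictures are saved under pics/ and viewed, and the job is handed in when it is done.

Besides the shell and the picture viewer there is one more tool, called after "Emit:" as name(argument=value, ...) on one line, values as JSON. jog_arm: Moves the arm, as the interface text tells. Its arguments: {"type":"object","properties":{"moves":{"type":"array"}},"required":["moves"]}

```bash
mkdir -p pics
cat > h.py <<'E'
from station import *
import numpy as np, cv2
def K(c):
    f=c["frame"].shape[0]/2/np.tan(np.radians(c["fov_y"]/2)); return f,c["cx"],c["cy"]
def ray(c,u,v):
    f,cx,cy=K(c);T=np.array(c["world_from_camera"]);d=T[:3,:3]@np.array([(u-cx)/f,(v-cy)/f,1]);return T[:3,3],d
def onz(c,u,v,z):
    o,d=ray(c,u,v);return o+d*(z-o[2])/d[2]
def proj(c,p):
    f,cx,cy=K(c);T=np.array(c["world_from_camera"]);q=T[:3,:3].T@(np.array(p)-T[:3,3]);return np.array([cx+f*q[0]/q[2],cy+f*q[1]/q[2]])
def save(c,n,crop=None,s=1):
    im=c["frame"][:,:,::-1]
    if crop: im=im[crop[1]:crop[3],crop[0]:crop[2]]
    im=cv2.resize(im,None,fx=s,fy=s,interpolation=cv2.INTER_CUBIC); cv2.imwrite("pics/"+n+".png",im)
E
python3 - <<'E'
from h import *
import pickle
print(sense())
for n in ["scene","side","wrist"]:
    c=capture(n); pickle.dump(c,open(n+"0.pkl","wb")); save(c,n+"0",s=1.5); print(n,c["fov_y"],c["cx"],c["cy"],np.round(c["world_from_camera"],3).tolist())
E
```

```text
{'time_s': 0.0, 'joints': array([ 1.48164938e+01,  2.20922240e+01,  3.78844563e-01, -2.91305811e-02,
       -6.84119298e+01, -1.48176910e+01]), 'joint_velocities': array([-0.02829275,  0.01268572, -0.01469802,  0.01919878,  0.07492063,
       -0.01666823]), 'effort': array([ 5.69075401e-04, -3.90661991e+01,  1.87403029e+01,  4.22001421e+00,
        1.09914420e-02, -1.81494070e-04]), 'tcp_pos': array([6.24386304e-01, 1.60430537e-05, 2.21437454e-01]), 'ee_rot': array([[-2.08362633e-04, -9.99997480e-01, -2.23519049e-03],
       [-9.99999973e-01,  2.08591659e-04, -1.02231076e-04],
       [ 1.02697061e-04,  2.23516913e-03, -9.99997497e-01]]), 'wrist_force': array([ 0.38826699, -0.23734712, -0.05439313]), 'moment': array([-0.01484114, -0.02130791, -0.03675912]), 'gripper_width': 1.0001916106195592}
scene 54.96687882046572 250.60270925873968 191.03873344765577 [[-0.895, -0.195, 0.402, 0.18], [-0.446, 0.381, -0.81, 0.797], [0.005, -0.904, -0.428, 0.442], [0.0, 0.0, 0.0, 1.0]]
side 51.98402303844627 256.46729637601896 188.7215363470838 [[0.948, -0.134, 0.288, 0.235], [-0.318, -0.414, 0.853, -0.948], [0.005, -0.9, -0.435, 0.531], [0.0, 0.0, 0.0, 1.0]]
wrist 64.62357379001939 251.5313716860957 194.69496987676638 [[-1.0, 0.001, -0.003, 0.625], [0.0, 0.97, 0.244, -0.065], [0.004, 0.244, -0.97, 0.384], [0.0, 0.0, 0.0, 1.0]]
```

View pics/scene0.png

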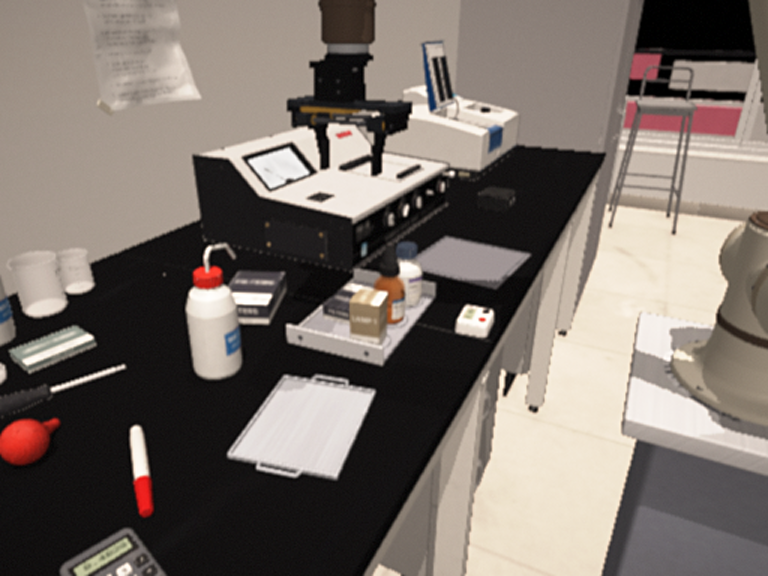

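View pics/side0.png

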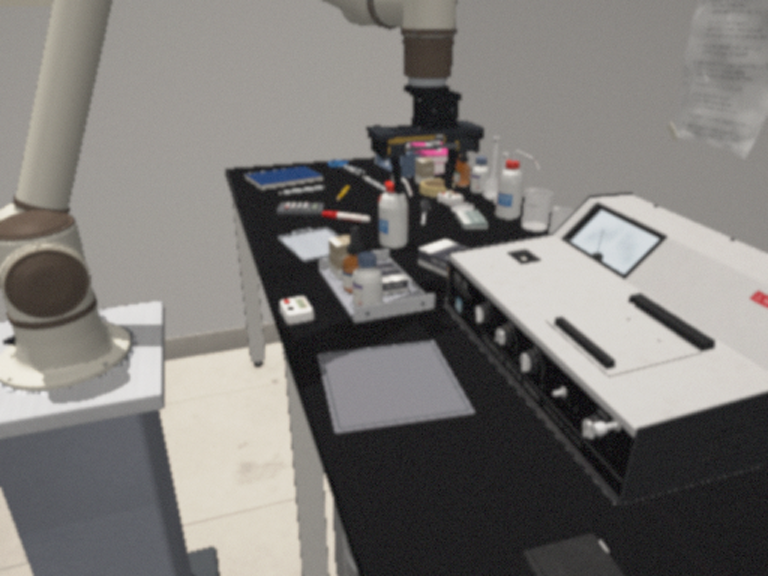

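View pics/wrist0.png

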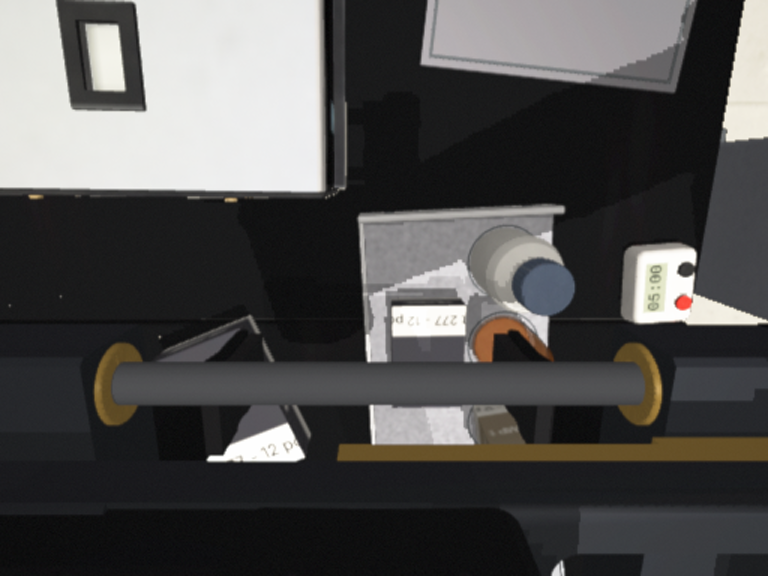

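Run:
```python
from h import *
import pickle
c=pickle.load(open("wrist0.pkl","rb"))
for n,u,v,z in [("cheekR back",362,214,.03),("cheekR front",564,209,.03),("cap",543,286,.11),("packlabel",428,320,.034),("timer",660,283,.024),("matcorner",672,90,.003),("matcorner2",425,64,.003),("instr corner",344,188,.0)]:
    print(n,onz(c,u/1.5,v/1.5,z).round(4))
s=pickle.load(open("scene0.pkl","rb"))
for n,u,v,z in [("tray l",230,457,.006),("tray t",285,376,.006),("tray r",375,390,.006),("tray b",335,476,.006),("wash base front",215,378,0),("cheekL front",383,358,0),("cheekL back",290,343,0)]:
    print(n,onz(s,u/1.5,v/1.5,z).round(4))
```

```text
cheekR back [ 0.6354 -0.0374  0.03  ]
cheekR front [ 0.4802 -0.0411  0.03  ]
cap [0.5212 0.0006 0.11  ]
packlabel [0.5828 0.0467 0.034 ]
timer [0.3936 0.0187 0.024 ]
matcorner [ 0.3942 -0.1306  0.003 ]
matcorner2 [ 0.5869 -0.149   0.003 ]
instr corner [ 0.6509 -0.0562  0.    ]
tray l [0.5356 0.4425 0.006 ]
tray t [0.572  0.2847 0.006 ]
tray r [0.4476 0.2577 0.006 ]
tray b [0.4168 0.4146 0.006 ]
wash base front [0.6606 0.3253 0.    ]
cheekL front [0.476  0.1746 0.    ]
cheekL back [0.6216 0.2012 0.    ]
```

Emit:
jog_arm(moves=[[-1,-0.03,0,-0.02,0,0,0],[-1,-0.06,0,-0.04,0,0,0],[-1,-0.09,0,-0.06,0,0,0],[-1,-0.12,0,-0.08,0,0,0],[-1,-0.15,0,-0.1,0,0,0],[-1,-0.18,0,-0.1,0,0,0],[-1,-0.2,0,-0.1,0,0,0],[-1,-0.2,0,-0.1,0,0,0],[-1,-0.2,0,-0.1,0,0,0],[-1,-0.2,0,-0.1,0,0,0]])

```text
time_s: 0.98
tcp_pos: [0.6248, 0.1996, 0.322]
ee_rot: [[-0.0, -1.0, -0.001], [-1.0, 0.0, -0.001], [0.001, 0.001, -1.0]]
wrist_force: [-0.5, -0.1, -0.6]
gripper_width: 1.001
```

Run:
```python
from h import *
import pickle
print(sense()["tcp_pos"])
for n in ["scene","side","wrist"]:
    c=capture(n); pickle.dump(c,open(n+"1.pkl","wb")); save(c,n+"1",s=1.5)
```

```text
[0.62478944 0.19963032 0.32201387]
```

View pics/wrist1.png

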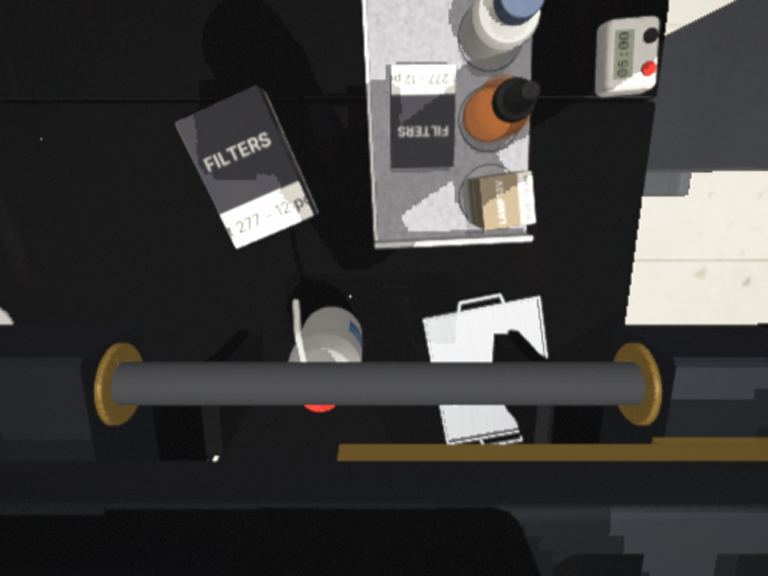

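Run:
```python
from h import *
import pickle
c=pickle.load(open("wrist1.pkl","rb")); save(c,"w1c",(230,0,370,170),s=3.5)
c=pickle.load(open("scene1.pkl","rb")); save(c,"s1c",(120,150,370,330),s=3)
```

```text
(no output)
```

View pics/w1c.png

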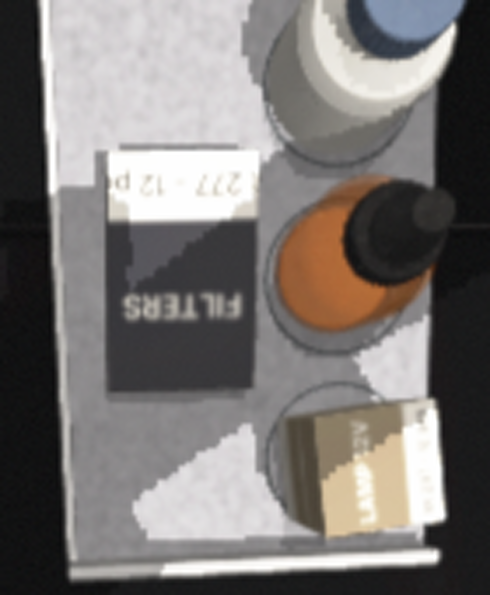

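View pics/s1c.png

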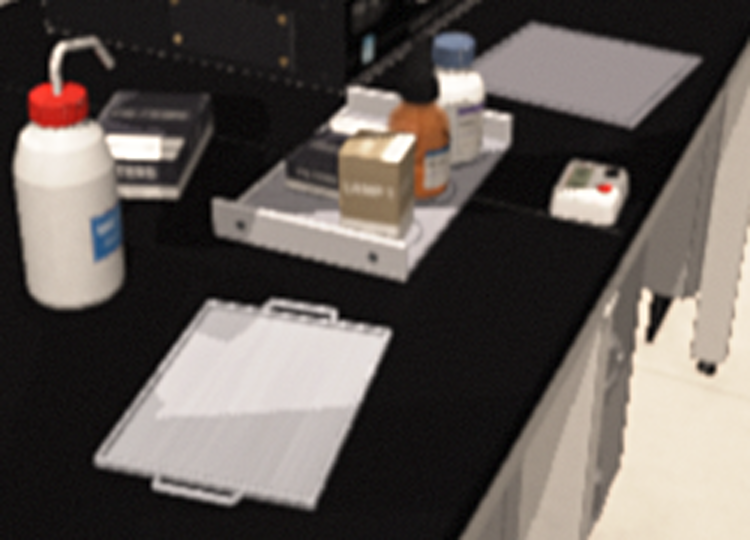

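Run:
```python
from h import *
import pickle
c=pickle.load(open("wrist1.pkl","rb"))
def w(n,u,v,z): p=onz(c,230+u/3.5,v/3.5,z); print(n,p.round(4)); return p
a=w("cheek back",70,578,.03);b=w("cheek front",440,560,.03)
d=w("lip0",43,2,.012);e=w("lip1",68,540,.012)
print("yaw cheek",np.degrees(np.arctan2((a-b)[1],(a-b)[0])),"yaw lip",np.degrees(np.arctan2(-(e-d)[0],(e-d)[1])))
q=[w("cart",*p,.083) for p in [(316,418),(437,399),(443,522),(325,537)]]
print("carton c",np.mean(q,0).round(4),[np.linalg.norm(q[i]-q[(i+1)%4]).round(4) for i in range(4)],np.degrees(np.arctan2((q[0]-q[1])[1],(q[0]-q[1])[0])),np.degrees(np.arctan2((q[3]-q[2])[1],(q[3]-q[2])[0])))
w("amber top",435,208,.14)
w("amber collar?",393,232,.103)
q=[w("pack",*p,.034) for p in [(107,150),(259,150),(253,388),(107,388)]]
print("pack c",np.mean(q,0).round(4),[np.linalg.norm(q[i]-q[(i+1)%4]).round(4) for i in range(4)])
c1=pickle.load(open("wrist1.pkl","rb"));
for s in ["1","0"]:
    c=pickle.load(open("scene%s.pkl"%s,"rb"))
# amber in scene, tray
c=pickle.load(open("scene1.pkl","rb"))
def s(n,u,v,z): p=onz(c,120+u/3,150+v/3,z); print(n,p.round(4)); return p
q=[s("tray",*p,.006) for p in [(208,300),(392,330),(315,508),(96,463)]]
print("tray c",np.mean(q,0).round(4),[np.linalg.norm(q[i]-q[(i+1)%4]).round(4) for i in range(4)],np.degrees(np.arctan2(-(q[3]-q[0])[0],(q[3]-q[0])[1])),np.degrees(np.arctan2(-(q[2]-q[1])[0],(q[2]-q[1])[1])))
q=[s("mat",*p,.003) for p in [(533,22),(703,60),(634,127)]]
s("wash base",75,300,0)
s("white cap top",455,40,.11)
c=pickle.load(open("side1.pkl","rb"))
q=[onz(c,u/1.5,v/1.5,.003) for u,v in [(318,350),(434,342),(472,410),(338,430)]]
print(np.round(q,4).tolist(),"mat c",np.mean(q,0).round(4),[np.linalg.norm(q[i]-q[(i+1)%4]).round(4) for i in range(4)])
save(c,"sd1",(130,120,330,300),s=4)
```

```text
cheek back [0.6265 0.2028 0.03  ]
cheek front [0.4676 0.1952 0.03  ]
lip0 [ 0.6367 -0.0238  0.012 ]
lip1 [0.6274 0.1885 0.012 ]
yaw cheek 2.717501927569974 yaw lip 2.5021019707465744
cart [0.5358 0.1357 0.083 ]
cart [0.4919 0.129  0.083 ]
cart [0.486  0.1738 0.083 ]
cart [0.5301 0.1793 0.083 ]
carton c [0.511  0.1545 0.083 ] [np.float64(0.0444), np.float64(0.0451), np.float64(0.0445), np.float64(0.044)] 8.666283943584096 7.191468654546975
amber top [0.5159 0.0741 0.14  ]
amber collar? [0.5177 0.0752 0.103 ]
pack [0.6117 0.0347 0.034 ]
pack [0.5526 0.0347 0.034 ]
pack [0.5514 0.124  0.034 ]
pack [0.6112 0.1239 0.034 ]
pack c [0.5817 0.0793 0.034 ] [np.float64(0.0591), np.float64(0.0893), np.float64(0.0598), np.float64(0.0892)]
tray [0.5746 0.2833 0.006 ]
tray [0.4464 0.2571 0.006 ]
tray [0.4122 0.4172 0.006 ]
tray [0.5381 0.4428 0.006 ]
tray c [0.4928 0.3501 0.006 ] [np.float64(0.1308), np.float64(0.1637), np.float64(0.1284), np.float64(0.1636)] 12.890465164398133 12.053211874715698
mat [ 0.5686 -0.3516  0.003 ]
mat [ 0.3685 -0.3238  0.003 ]
mat [ 0.3892 -0.1284  0.003 ]
wash base [0.6624 0.3181 0.    ]
white cap top [ 5.167e-01 -5.000e-04  1.100e-01]
[[0.3978, -0.1217, 0.003], [0.5911, -0.1581, 0.003], [0.5708, -0.3453, 0.003], [0.3789, -0.3277, 0.003]] mat c [ 0.4847 -0.2382  0.003 ] [np.float64(0.1967), np.float64(0.1883), np.float64(0.1927), np.float64(0.2069)]
```

View pics/sd1.png

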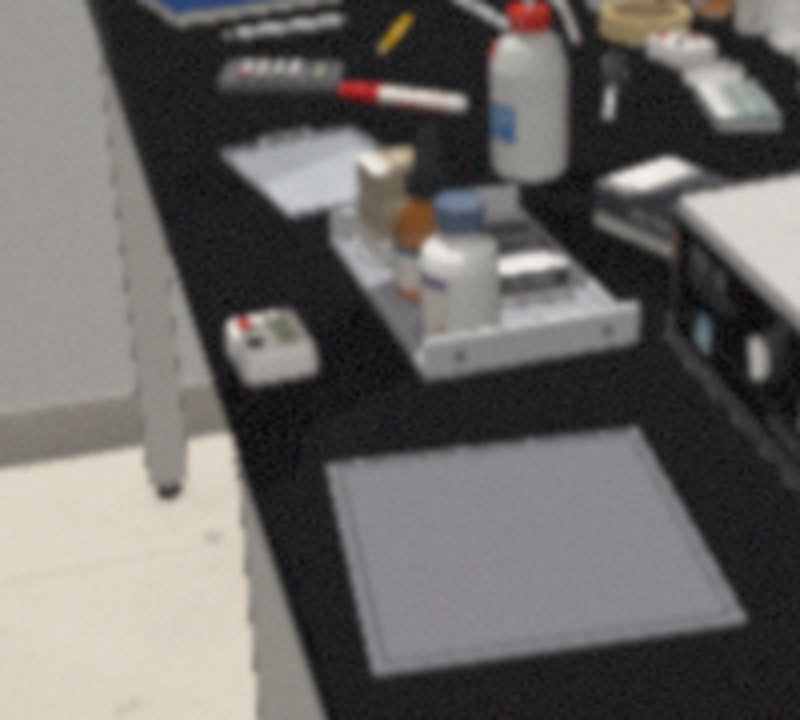

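Emit:
jog_arm(moves=[[-1,0.014,0.022,0,0,0,0],[-1,0.028,0.044,0,0,0,0],[-1,0.042,0.066,0,0,0,0],[-1,0.056,0.088,0,0,0,0],[-1,0.065,0.1,0,0,0,0],[-1,0.07,0.108,0,0,0,0],[-1,0.07,0.108,0,0,0,0],[-1,0.07,0.108,0,0,0,0],[-1,0.07,0.108,0,0,0,0],[-1,0.07,0.108,0,0,0,0]])

```text
time_s: 1.97
tcp_pos: [0.5177, 0.1305, 0.3221]
ee_rot: [[0.0, -1.0, -0.0], [-1.0, -0.0, -0.0], [0.0, 0.0, -1.0]]
wrist_force: [-0.1, -0.1, 0.6]
gripper_width: 0.997
```

Run:
```python
from h import *
import pickle
print(sense()["tcp_pos"],sense()["joints"])
c=capture("wrist"); pickle.dump(c,open("wrist2.pkl","wb")); print(np.round(c["world_from_camera"],4)); save(c,"w2",(120,0,400,210),s=2.8)
```

```text
[0.51772175 0.13046395 0.32205529] [ 3.15609907e+01  9.90910099e+00 -2.21103816e+00  2.37851715e-03
 -7.79140084e+01 -3.15597063e+01]
[[-1.000e+00  6.000e-04 -2.100e-03  5.179e-01]
 [ 1.000e-04  9.697e-01  2.442e-01  6.570e-02]
 [ 2.200e-03  2.442e-01 -9.697e-01  4.847e-01]
 [ 0.000e+00  0.000e+00  0.000e+00  1.000e+00]]
```

View pics/w2.png

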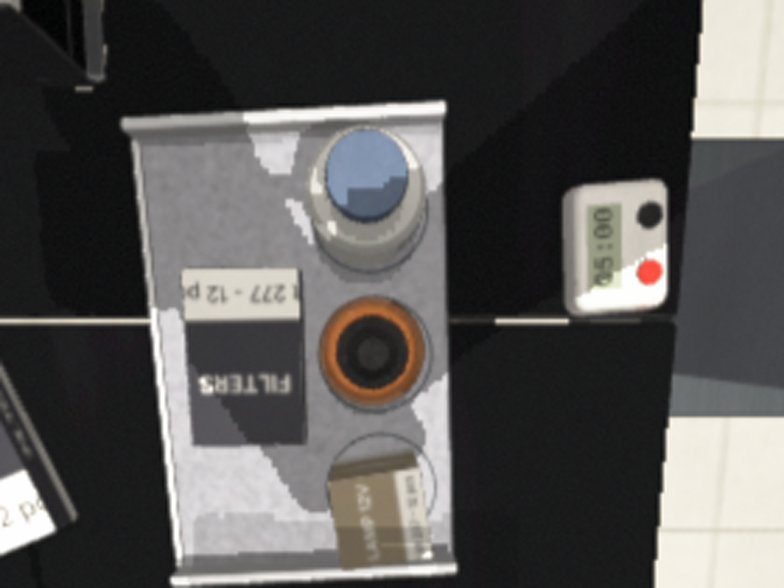

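Run:
```python
from h import *
import pickle
c=pickle.load(open("wrist2.pkl","rb"))
def w(n,u,v,z): p=onz(c,120+u/2.8,v/2.8,z); print(n,p.round(4)); return p
w("white cap",366.5,171,.11);w("capL",324,171,.11);w("capR",409,171,.11);w("white body",366,200,.075)
w("amber tip",373,352,.14);w("amber body",372,350,.087);w("bL",320,350,.07);w("bR",424,350,.07)
q=[w("cart",*p,.083) for p in [(329,472),(421,466),(432,558),(341,570)]]
print("carton c",np.mean(q,0).round(4),[np.linalg.norm(q[i]-q[(i+1)%4]).round(4) for i in range(4)],np.degrees(np.arctan2((q[0]-q[1])[1],(q[0]-q[1])[0])),np.degrees(np.arctan2(-(q[3]-q[0])[0],(q[3]-q[0])[1])))
w("ringW",366,205,.008)
q=[w("pack",*p,.034) for p in [(181,268),(299,268),(306,444),(194,444)]]
print("pack c",np.mean(q,0).round(4),np.degrees(np.arctan2(-(q[3]-q[0])[0],(q[3]-q[0])[1])),np.degrees(np.arctan2(-(q[2]-q[1])[0],(q[2]-q[1])[1])))
a=w("cR",123,123,.03);b=w("cR",445,103,.03);a=w("cL",172,583,.03);b=w("cL",455,573,.03)
```

```text
white cap [0.5178 0.0022 0.11  ]
capL [0.5352 0.0022 0.11  ]
capR [0.5005 0.0022 0.11  ]
white body [0.5181 0.0084 0.075 ]
amber tip [0.5153 0.0737 0.14  ]
amber body [0.5154 0.074  0.087 ]
bL [0.54   0.0744 0.07  ]
bR [0.4905 0.0744 0.07  ]
cart [0.5358 0.1308 0.083 ]
cart [0.492 0.128 0.083]
cart [0.4859 0.1733 0.083 ]
cart [0.5305 0.1794 0.083 ]
carton c [0.511  0.1529 0.083 ] [np.float64(0.0439), np.float64(0.0458), np.float64(0.045), np.float64(0.0488)] 3.740642853943911 6.27518390814156
ringW [0.5181 0.0014 0.008 ]
pack [0.6115 0.0348 0.034 ]
pack [0.5519 0.0348 0.034 ]
pack [0.55   0.1238 0.034 ]
pack [0.6094 0.1238 0.034 ]
pack c [0.5807 0.0793 0.034 ] 1.3545091407745735 1.2475206016891665
cR [ 0.6371 -0.0332  0.03  ]
cR [ 0.4795 -0.0422  0.03  ]
cL [0.6264 0.2019 0.03  ]
cL [0.4687 0.1962 0.03  ]
```

Emit:
jog_arm(moves=[[-1,0.032,0,0,0,0,0],[-1,0.064,-0.001,0,0,0,0],[-1,0.096,-0.001,0,0,0,0],[-1,0.128,-0.001,0,0,0,0],[-1,0.128,-0.001,0.02,0,0,0],[-1,0.128,-0.001,0.06,0,0,0],[-1,0.128,-0.001,0.1,0,0,0],[-1,0.128,-0.001,0.14,0,0,0],[-1,0.128,-0.001,0.17,0,0,0],[-1,0.128,-0.001,0.19,0,0,0]])

```text
time_s: 2.85
tcp_pos: [0.5164, 0.0017, 0.1286]
ee_rot: [[-0.0, -1.0, -0.006], [-1.0, 0.001, -0.001], [0.001, 0.006, -1.0]]
wrist_force: [-0.6, 0.7, -0.4]
gripper_width: 0.997
```

Emit:
jog_arm(moves=[[-1,0,0,0.03,0,0,0],[-1,0,0,0.06,0,0,0],[-1,0,0,0.08,0,0,0],[-1,0,0,0.09,0,0,0],[-1,0,0,0.093,0,0,0],[1,0,0,0.093,0,0,0],[1,0,0,0.093,0,0,0],[1,0,0,0.093,0,0,0],[1,0,0,0.093,0,0,0],[1,0,0,0.093,0,0,0]])

```text
time_s: 3.68
tcp_pos: [0.5186, 0.0022, 0.0406]
ee_rot: [[0.0, -1.0, 0.002], [-1.0, -0.0, 0.001], [-0.001, -0.002, -1.0]]
wrist_force: [0.4, 0.5, 0.5]
gripper_width: 0.702
```

Emit:
jog_arm(moves=[[1,0,0,0,0,0,0],[1,0,0,0,0,0,0],[1,0,0,0,0,0,0],[1,0,0,0,0,0,0],[1,0,0,0,0,0,0],[1,0,0,-0.005,0,0,0],[1,0,0,-0.015,0,0,0],[1,0,0,-0.03,0,0,0],[1,0,0,-0.05,0,0,0],[1,0,0,-0.07,0,0,0]])

```text
time_s: 4.52
tcp_pos: [0.517, 0.0017, 0.1101]
ee_rot: [[-0.0, -1.0, -0.002], [-1.0, 0.0, -0.0], [0.0, 0.002, -1.0]]
wrist_force: [0.2, 0.8, -1.0]
gripper_width: 0.627
```

Emit:
jog_arm(moves=[[1,0.02,0.003,0,0,0,0],[1,0.055,0.007,0,0,0,0],[1,0.09,0.012,0,0,0,0],[1,0.125,0.016,0,0,0,0],[1,0.16,0.02,0,0,0,0],[1,0.195,0.025,0,0,0,0],[1,0.23,0.03,0,0,0,0],[1,0.265,0.034,0,0,0,0],[1,0.29,0.038,0,0,0,0],[1,0.301,0.038,0,0,0,0]])

```text
time_s: 5.35
tcp_pos: [0.4785, -0.3017, 0.1095]
ee_rot: [[-0.004, -1.0, -0.001], [-1.0, 0.004, 0.0], [-0.0, 0.001, -1.0]]
wrist_force: [0.3, 0.6, -1.0]
gripper_width: 0.631
```

Emit:
jog_arm(moves=[[1,0,0,0.02,0,0,0],[1,0,0,0.04,0,0,0],[1,0,0,0.055,0,0,0],[1,0,0,0.065,0,0,0],[1,0,0,0.07,0,0,0],[1,0,0,0.073,0,0,0],[1,0,0,0.0745,0,0,0],[1,0,0,0.0745,0,0,0],[1,0,0,0.0745,0,0,0],[1,0,0,0.0745,0,0,0]])

```text
time_s: 6.18
tcp_pos: [0.4805, -0.2991, 0.0358]
ee_rot: [[0.0, -1.0, 0.002], [-1.0, -0.0, -0.0], [0.001, -0.002, -1.0]]
wrist_force: [-0.2, -0.6, -0.7]
gripper_width: 0.63
```

Release, rise, and look.

Emit:
jog_arm(moves=[[-1,0,0,0,0,0,0],[-1,0,0,0,0,0,0],[-1,0,0,0,0,0,0],[-1,0,0,0,0,0,0],[-1,0,0,0,0,0,0],[-1,0,0,-0.02,0,0,0],[-1,0,0,-0.05,0,0,0],[-1,0,0,-0.09,0,0,0],[-1,0,0,-0.13,0,0,0],[-1,0,0,-0.17,0,0,0]])

```text
time_s: 7.02
tcp_pos: [0.4795, -0.2989, 0.2069]
ee_rot: [[0.0, -1.0, -0.0], [-1.0, -0.0, 0.0], [-0.0, 0.0, -1.0]]
wrist_force: [0.4, 0.9, -0.7]
gripper_width: 1.0
```

Run:
```python
from h import *
import pickle
print(sense()["tcp_pos"])
c=capture("side"); pickle.dump(c,open("side3.pkl","wb")); save(c,"sd3",(130,100,370,300),s=3)
```

```text
[ 0.47949599 -0.29886611  0.20685672]
```

View pics/sd3.png

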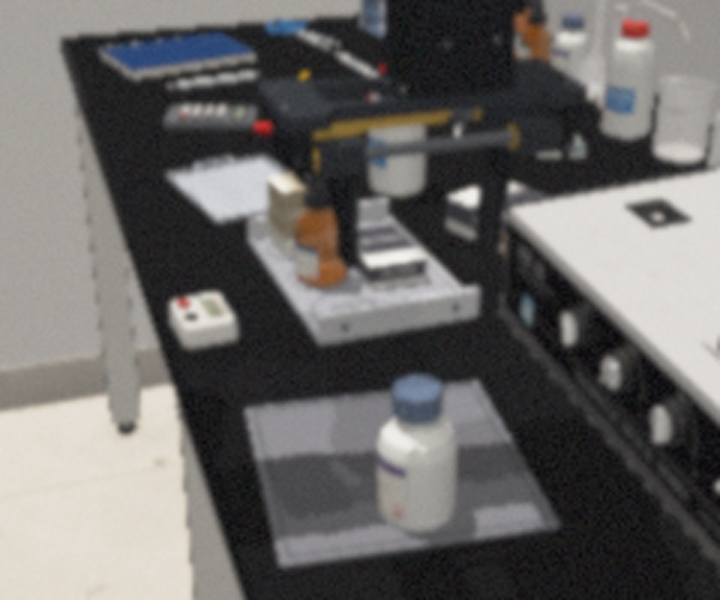

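Emit:
jog_arm(moves=[[-1,-0.03,-0.003,0,0,0,0],[-1,-0.07,-0.007,0,0,0,0],[-1,-0.11,-0.011,0,0,0,0],[-1,-0.15,-0.015,0,0,0,0],[-1,-0.19,-0.019,0,0,0,0],[-1,-0.23,-0.023,0,0,0,0],[-1,-0.27,-0.027,0,0,0,0],[-1,-0.31,-0.031,0,0,0,0],[-1,-0.345,-0.035,0,0,0,0],[-1,-0.373,-0.035,0,0,0,0]])

```text
time_s: 7.9
tcp_pos: [0.5153, 0.0767, 0.205]
ee_rot: [[0.002, -1.0, 0.001], [-1.0, -0.002, 0.0], [-0.0, -0.001, -1.0]]
wrist_force: [-0.2, -0.5, -0.4]
gripper_width: 1.003
```

Emit:
jog_arm(moves=[[-1,0,0,0.02,0,0,0],[-1,0,0,0.05,0,0,0],[-1,0,0,0.08,0,0,0],[-1,0,0,0.095,0,0,0],[-1,0,0,0.1,0,0,0],[1,0,0,0.1,0,0,0],[1,0,0,0.1,0,0,0],[1,0,0,0.1,0,0,0],[1,0,0,0.1,0,0,0],[1,0,0,0.1,0,0,0]])

```text
time_s: 8.73
tcp_pos: [0.5156, 0.0742, 0.1062]
ee_rot: [[-0.0, -1.0, 0.002], [-1.0, 0.0, 0.001], [-0.001, -0.002, -1.0]]
wrist_force: [0.0, -0.2, 0.2]
gripper_width: 0.709
```

Emit:
jog_arm(moves=[[1,0,0,0,0,0,0],[1,0,0,0,0,0,0],[1,0,0,0,0,0,0],[1,0,0,0,0,0,0],[1,0,0,0,0,0,0],[1,0,0,0,0,0,0],[1,0,0,0,0,0,0],[1,0,0,0,0,0,0],[1,0,0,0,0,0,0],[1,0,0,0,0,0,0]])

```text
time_s: 9.57
tcp_pos: [0.515, 0.074, 0.105]
ee_rot: [[0.0, -1.0, -0.0], [-1.0, -0.0, -0.0], [0.0, 0.0, -1.0]]
wrist_force: [-0.5, -0.5, -0.4]
gripper_width: 0.243
```

Emit:
jog_arm(moves=[[1,0,0,0,0,0,0],[1,0,0,-0.005,0,0,0],[1,0,0,-0.015,0,0,0],[1,0,0,-0.03,0,0,0],[1,0,0,-0.045,0,0,0],[1,0.01,0.001,-0.06,0,0,0],[1,0.03,0.004,-0.075,0,0,0],[1,0.06,0.008,-0.085,0,0,0],[1,0.09,0.012,-0.09,0,0,0],[1,0.12,0.016,-0.09,0,0,0]])

```text
time_s: 10.4
tcp_pos: [0.4996, -0.0469, 0.1977]
ee_rot: [[0.001, -1.0, 0.004], [-1.0, -0.001, 0.001], [-0.001, -0.004, -1.0]]
wrist_force: [0.3, -0.4, -1.9]
gripper_width: 0.243
```

Emit:
jog_arm(moves=[[1,0.03,0.004,0,0,0,0],[1,0.06,0.009,0,0,0,0],[1,0.09,0.013,0,0,0,0],[1,0.115,0.017,0,0,0,0],[1,0.128,0.019,0,0,0,0],[1,0.132,0.019,0.015,0,0,0],[1,0.132,0.019,0.035,0,0,0],[1,0.132,0.019,0.055,0,0,0],[1,0.132,0.019,0.07,0,0,0],[1,0.132,0.019,0.08,0,0,0]])

```text
time_s: 11.23
tcp_pos: [0.4791, -0.178, 0.1142]
ee_rot: [[-0.001, -1.0, -0.002], [-1.0, 0.001, 0.0], [-0.0, 0.002, -1.0]]
wrist_force: [-0.5, -0.3, -0.2]
gripper_width: 0.249
```

Emit:
jog_arm(moves=[[1,0,0,0.007,0,0,0],[1,0,0,0.012,0,0,0],[1,0,0,0.0145,0,0,0],[1,0,0,0.0145,0,0,0],[1,0,0,0.0145,0,0,0],[-1,0,0,0.0145,0,0,0],[-1,0,0,0.0145,0,0,0],[-1,0,0,0.0145,0,0,0],[-1,0,0,0.0145,0,0,0],[-1,0,0,0.0145,0,0,0]])

```text
time_s: 12.07
tcp_pos: [0.4802, -0.178, 0.1009]
ee_rot: [[0.0, -1.0, 0.001], [-1.0, -0.0, -0.0], [0.0, -0.001, -1.0]]
wrist_force: [-0.5, -0.2, 0.5]
gripper_width: 0.541
```

Emit:
jog_arm(moves=[[-1,0,0,-0.02,0,0,0],[-1,0,0,-0.05,0,0,0],[-1,0,0,-0.08,0,0,0],[-1,-0.02,-0.002,-0.1,0,0,0],[-1,-0.06,-0.006,-0.1,0,0,0],[-1,-0.1,-0.01,-0.1,0,0,-0.02],[-1,-0.14,-0.014,-0.1,0,0,-0.04],[-1,-0.18,-0.018,-0.1,0,0,-0.06],[-1,-0.22,-0.022,-0.1,0,0,-0.08],[-1,-0.26,-0.026,-0.1,0,0,-0.08]])

```text
time_s: 12.9
tcp_pos: [0.5058, 0.084, 0.201]
ee_rot: [[0.081, -0.997, 0.001], [-0.997, -0.081, 0.0], [-0.0, -0.001, -1.0]]
wrist_force: [-0.3, 0.7, 0.7]
gripper_width: 0.998
```

Run:
```python
from h import *
s=sense();print(s["tcp_pos"],s["ee_rot"])
# cmd frame: yaw (tool z) -0.08
from scipy.spatial.transform import Rotation as R
R0=np.array([[0,-1,0],[-1,0,0],[0,0,-1.]])
Rc=R0@R.from_rotvec([0,0,-.08]).as_matrix()
cur=np.array([.506,.082,.201]); print(Rc.T@(np.array([.511,.1535,.1])-cur), Rc.T@(np.array([.511,.1535,.04])-cur))
c=capture("side");save(c,"sd4",(130,100,370,300),s=3)
```

```text
[0.50576769 0.08396781 0.20096446] [[ 8.07552494e-02 -9.96733692e-01  7.33414186e-04]
 [-9.96733939e-01 -8.07550686e-02  2.72899853e-04]
 [-2.12781565e-04 -7.53056906e-04 -9.99999694e-01]]
[-0.07087175 -0.01069791  0.101     ] [-0.07087175 -0.01069791  0.161     ]
```

View pics/sd4.png

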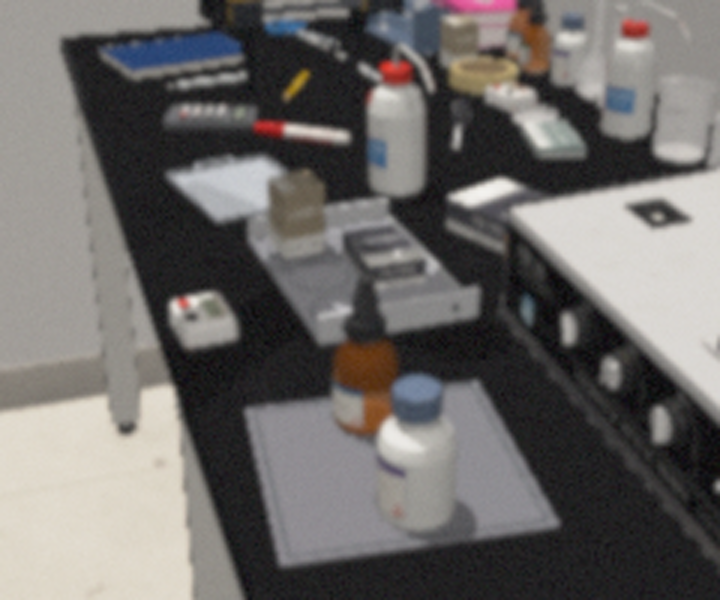

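Emit:
jog_arm(moves=[[-1,-0.03,-0.004,0,0,0,-0.01],[-1,-0.055,-0.009,0,0,0,-0.02],[-1,-0.071,-0.011,0,0,0,-0.035],[-1,-0.071,-0.011,0.02,0,0,-0.035],[-1,-0.071,-0.011,0.055,0,0,-0.035],[-1,-0.071,-0.011,0.09,0,0,-0.035],[-1,-0.071,-0.011,0.12,0,0,-0.035],[-1,-0.071,-0.011,0.145,0,0,-0.035],[-1,-0.071,-0.011,0.157,0,0,-0.035],[-1,-0.071,-0.011,0.161,0,0,-0.035]])

```text
time_s: 13.78
tcp_pos: [0.5097, 0.1527, 0.0369]
ee_rot: [[0.114, -0.993, -0.005], [-0.993, -0.114, -0.003], [0.002, 0.005, -1.0]]
wrist_force: [-1.1, 0.5, 0.1]
gripper_width: 0.999
```

Emit:
jog_arm(moves=[[1,0,0,0,0,0,0],[1,0,0,0,0,0,0],[1,0,0,0,0,0,0],[1,0,0,0,0,0,0],[1,0,0,0,0,0,0],[1,0,0,0,0,0,0],[1,0,0,0,0,0,0],[1,0,0,0,0,0,0],[1,0,0,0,0,0,0],[1,0,0,0,0,0,0]])

```text
time_s: 14.62
tcp_pos: [0.5115, 0.1538, 0.04]
ee_rot: [[0.115, -0.993, 0.0], [-0.993, -0.115, 0.0], [-0.0, -0.0, -1.0]]
wrist_force: [0.3, 1.3, 3.4]
gripper_width: 0.533
```

```bash
cat >> h.py <<'E'
from scipy.spatial.transform import Rotation as R
R0=np.array([[0,-1,0],[-1,0,0],[0,0,-1.]])
def sh(wz,d): return ((R0@R.from_rotvec([0,0,wz]).as_matrix()).T@np.array(d)).round(4)
E
python3 -c "
from h import *
print(sh(-.115,[-.031,-.3915,0]))"
```

```text
[0.3854 0.0757 0.    ]
```

Emit:
jog_arm(moves=[[1,0,0,-0.005,0,0,0],[1,0,0,-0.015,0,0,0],[1,0,0,-0.03,0,0,0],[1,0,0,-0.05,0,0,0],[1,0,0,-0.075,0,0,0],[1,0,0,-0.1,0,0,0],[1,0,0,-0.125,0,0,0],[1,0,0,-0.145,0,0,0],[1,0,0,-0.16,0,0,0],[1,0,0,-0.165,0,0,0]])

```text
time_s: 15.45
tcp_pos: [0.5124, 0.1542, 0.2081]
ee_rot: [[0.115, -0.993, 0.005], [-0.993, -0.115, 0.003], [-0.002, -0.006, -1.0]]
wrist_force: [0.0, -0.6, -0.7]
gripper_width: 0.534
```

Emit:
jog_arm(moves=[[1,0.015,0.003,0,0,0,0.01],[1,0.05,0.01,0,0,0,0.03],[1,0.087,0.017,0,0,0,0.05],[1,0.125,0.0245,0,0,0,0.07],[1,0.163,0.032,0,0,0,0.09],[1,0.2,0.039,0,0,0,0.11],[1,0.238,0.0465,0,0,0,0.115],[1,0.275,0.054,0,0,0,0.115],[1,0.312,0.061,0,0,0,0.115],[1,0.3465,0.068,0,0,0,0.115]])

```text
time_s: 16.28
tcp_pos: [0.4816, -0.2006, 0.2034]
ee_rot: [[-0.001, -1.0, -0.003], [-1.0, 0.001, 0.001], [-0.001, 0.003, -1.0]]
wrist_force: [1.2, -0.0, -0.5]
gripper_width: 0.535
```

Emit:
jog_arm(moves=[[1,0.025,0.002,0,0,0,0],[1,0.037,0.003,0,0,0,0],[1,0.039,0.003,0,0,0,0],[1,0.039,0.003,0.015,0,0,0],[1,0.039,0.003,0.045,0,0,0],[1,0.039,0.003,0.08,0,0,0],[1,0.039,0.003,0.11,0,0,0],[1,0.039,0.003,0.135,0,0,0],[1,0.039,0.003,0.15,0,0,0],[1,0.039,0.003,0.16,0,0,0]])

```text
time_s: 17.12
tcp_pos: [0.4787, -0.236, 0.042]
ee_rot: [[0.001, -1.0, -0.005], [-1.0, -0.001, 0.001], [-0.001, 0.005, -1.0]]
wrist_force: [0.2, 0.8, -0.8]
gripper_width: 0.533
```

Emit:
jog_arm(moves=[[1,0,0,0.005,0,0,0],[1,0,0,0.0085,0,0,0],[1,0,0,0.0095,0,0,0],[1,0,0,0.0095,0,0,0],[1,0,0,0.0095,0,0,0],[-1,0,0,0.0095,0,0,0],[-1,0,0,0.0095,0,0,0],[-1,0,0,0.0095,0,0,0],[-1,0,0,0.0095,0,0,0],[-1,0,0,0.0095,0,0,0]])

```text
time_s: 17.95
tcp_pos: [0.4806, -0.2374, 0.0353]
ee_rot: [[-0.0, -1.0, 0.0], [-1.0, 0.0, -0.0], [0.0, -0.0, -1.0]]
wrist_force: [0.1, -0.7, -0.2]
gripper_width: 0.826
```

Emit:
jog_arm(moves=[[-1,0,0,0,0,0,0],[-1,0,0,-0.015,0,0,0],[-1,0,0,-0.045,0,0,0],[-1,0,0,-0.085,0,0,0],[-1,0,0,-0.125,0,0,0],[-1,0,0,-0.16,0,0,0],[-1,-0.02,-0.005,-0.19,0,0,0],[-1,-0.05,-0.01,-0.22,0,0,0],[-1,-0.08,-0.018,-0.25,0,0,0],[-1,-0.12,-0.026,-0.25,0,0,0]])

```text
time_s: 18.78
tcp_pos: [0.509, -0.1188, 0.2917]
ee_rot: [[-0.002, -1.0, 0.012], [-1.0, 0.002, -0.002], [0.002, -0.012, -1.0]]
wrist_force: [1.1, -0.3, 0.4]
gripper_width: 1.002
```

Emit:
jog_arm(moves=[[-1,-0.04,-0.009,0,0,0,0],[-1,-0.08,-0.018,0,0,0,0],[-1,-0.12,-0.027,0,0,0,0],[-1,-0.16,-0.036,0,0,0,0],[-1,-0.2,-0.045,0,0,0,0],[-1,-0.23,-0.052,0,0,0,0],[-1,-0.247,-0.054,0,0,0,0],[-1,-0.247,-0.054,0,0,0,0],[-1,-0.247,-0.054,0,0,0,0],[-1,-0.247,-0.054,0,0,0,0]])

```text
time_s: 19.62
tcp_pos: [0.56, 0.1282, 0.2849]
ee_rot: [[-0.0, -1.0, -0.001], [-1.0, 0.0, -0.0], [0.0, 0.001, -1.0]]
wrist_force: [0.2, -0.3, 0.2]
gripper_width: 0.997
```

Run:
```python
from h import *
import pickle
print(sense()["tcp_pos"])
c=capture("wrist"); pickle.dump(c,open("wrist5.pkl","wb")); save(c,"w5",(120,0,400,210),s=2.8)
c=capture("side");save(c,"sd5",(130,100,370,300),s=3)
```

```text
[0.55998929 0.12820495 0.28485658]
```

View pics/w5.png

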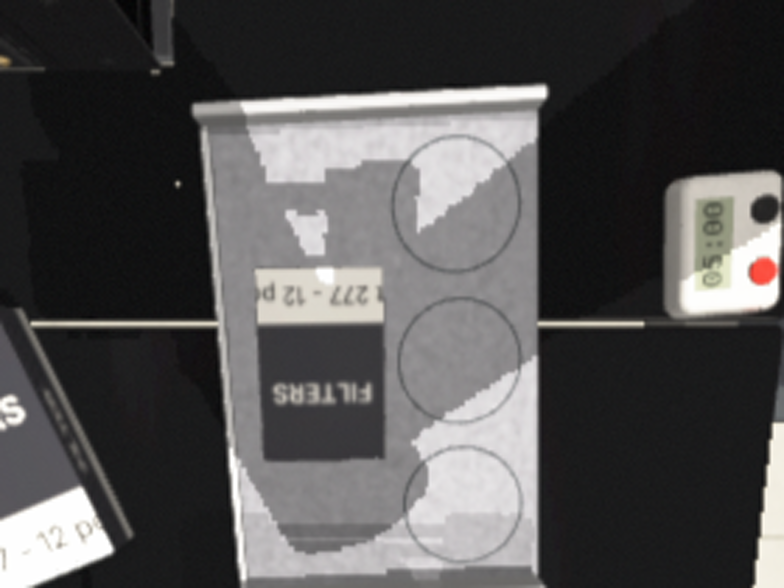

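View pics/sd5.png

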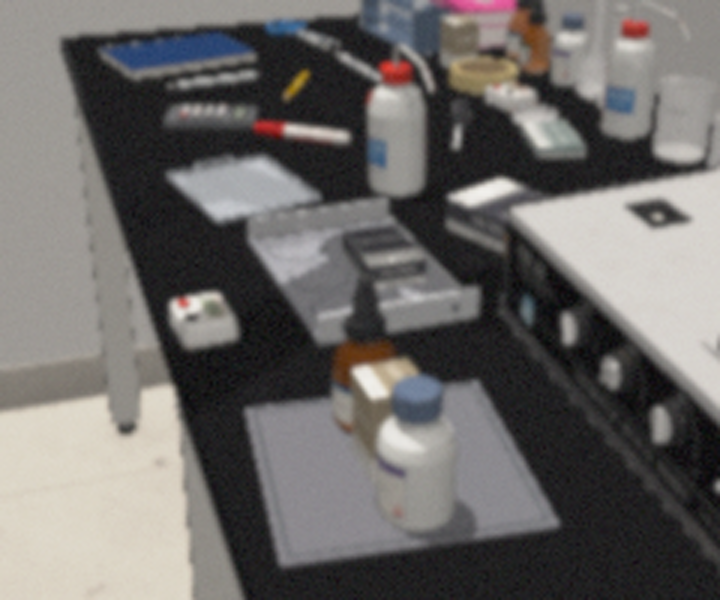

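Run:
```python
from h import *
import pickle
c=pickle.load(open("wrist5.pkl","rb"))
def w(n,u,v,z): p=onz(c,120+u/2.8,v/2.8,z); print(n,p.round(4)); return p
q=[w("pack",*p,.034) for p in [(255,268),(384,269),(385,460),(265,460)]]
print("pack c",np.mean(q,0).round(4),np.degrees(np.arctan2(-(q[3]-q[0])[0],(q[3]-q[0])[1])),np.degrees(np.arctan2(-(q[2]-q[1])[0],(q[2]-q[1])[1])))
w("ringW",456,203,.008);w("ringA",460,360,.008);w("ringC",463,504,.008)
w("instr",172,60,.0);w("instr top",172,60,.15)
w("bigpack base corner",132,535,0);w("bigpack top corner",105,548,.04); w("bp",18,310,.04)
```

```text
pack [0.6118 0.035  0.034 ]
pack [0.552  0.0355 0.034 ]
pack [0.5511 0.1246 0.034 ]
pack [0.6098 0.1245 0.034 ]
pack c [0.5812 0.0799 0.034 ] 1.2561435357650554 0.562803399517796
ringW [0.5167 0.0033 0.008 ]
ringA [0.5128 0.0776 0.008 ]
ringC [0.5093 0.1518 0.008 ]
instr [ 0.6523 -0.0613  0.    ]
instr top [ 0.6214 -0.0195  0.15  ]
bigpack base corner [0.687  0.1703 0.    ]
bigpack top corner [0.6895 0.1674 0.04  ]
bp [0.721  0.0539 0.04  ]
```

Emit:
jog_arm(moves=[[-1,-0.03,0.01,0,0,0,0],[-1,-0.06,0.02,0,0,0,0],[-1,-0.1,0.03,0,0,0,0],[-1,-0.14,0.04,0,0,0,0],[-1,-0.18,0.05,0,0,0,0],[-1,-0.22,0.06,0,0,0,0],[-1,-0.25,0.06,0,0,0,0],[-1,-0.272,0.06,0,0,0,0],[-1,-0.272,0.06,0,0,0,0],[-1,-0.272,0.06,0,0,0,0]])

```text
time_s: 20.55
tcp_pos: [0.5003, 0.4006, 0.2845]
ee_rot: [[0.0, -1.0, -0.001], [-1.0, -0.0, -0.001], [0.001, 0.001, -1.0]]
wrist_force: [0.2, -1.0, 0.1]
gripper_width: 1.003
```

Run:
```python
from h import *
import pickle
print(sense()["tcp_pos"])
c=capture("wrist"); pickle.dump(c,open("wrist6.pkl","wb")); save(c,"w6",(100,0,420,240),s=2.5)
```

```text
[0.50032349 0.40063078 0.28447702]
```

View pics/w6.png

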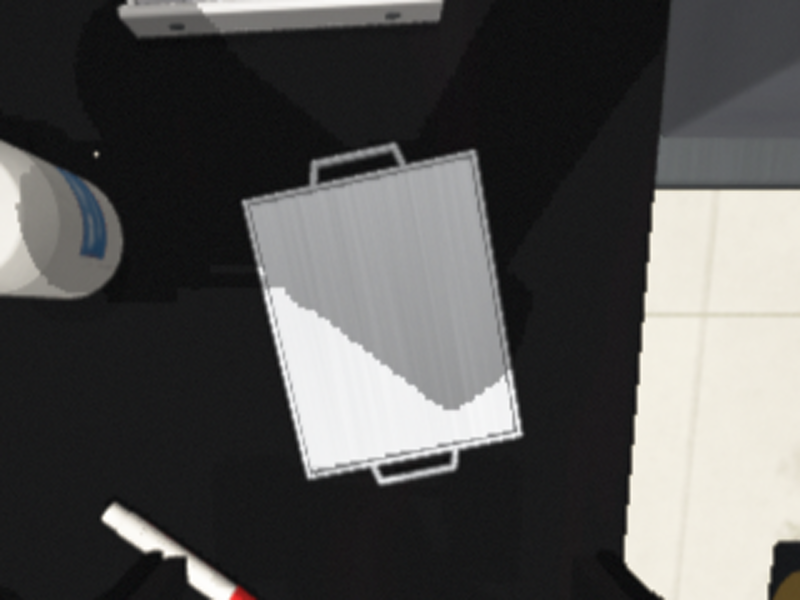

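Run:
```python
from h import *
import pickle
c=pickle.load(open("wrist6.pkl","rb"))
q=np.array([onz(c,100+u/2.5,v/2.5,.006) for u,v in [(243,202),(475,151),(522,436),(309,479)]])
print(q.round(4).tolist(),"c",q.mean(0).round(4),[np.linalg.norm(q[i]-q[(i+1)%4]).round(4) for i in range(4)])
a=lambda d:np.degrees(np.arctan2(-d[0],d[1])); b=lambda d:np.degrees(np.arctan2(d[1],d[0]))
print(a(q[3]-q[0]),a(q[2]-q[1]),b(q[0]-q[1]),b(q[3]-q[2]))
print(onz(c,100+120/2.5,235/2.5,.06))
```

```text
[[0.5739, 0.286, 0.006], [0.4476, 0.26, 0.006], [0.4151, 0.4159, 0.006], [0.5412, 0.442, 0.006]] c [0.4945 0.351  0.006 ] [np.float64(0.1289), np.float64(0.1593), np.float64(0.1288), np.float64(0.1594)]
11.826837358417066 11.798395018888339 11.631464676404454 11.658988950558534
[0.62520344 0.30722791 0.06      ]
```

Emit:
jog_arm(moves=[[-0.8,0.03,-0.008,0,0,0,0],[-0.8,0.07,-0.018,0,0,0,0],[-0.8,0.11,-0.028,0,0,0,-0.005],[-0.8,0.15,-0.038,0,0,0,-0.01],[-0.8,0.19,-0.048,0,0,0,-0.017],[-0.8,0.23,-0.058,0,0,0,-0.017],[-0.8,0.27,-0.068,0,0,0,-0.017],[-0.8,0.3,-0.076,0,0,0,-0.017],[-0.8,0.315,-0.08,0,0,0,-0.017],[-0.8,0.32,-0.081,0,0,0,-0.017]])

```text
time_s: 21.43
tcp_pos: [0.5811, 0.076, 0.2857]
ee_rot: [[0.011, -1.0, 0.001], [-1.0, -0.011, -0.0], [0.0, -0.001, -1.0]]
wrist_force: [0.2, 0.9, 0.0]
gripper_width: 0.897
```

Emit:
jog_arm(moves=[[-0.8,0,0,0.02,0,0,0],[-0.8,0,0,0.055,0,0,0],[-0.8,0,0,0.09,0,0,0],[-0.8,0,0,0.125,0,0,0],[-0.8,0,0,0.16,0,0,0],[-0.8,0,0,0.19,0,0,0],[-0.8,0,0,0.215,0,0,0],[-0.8,0,0,0.235,0,0,0],[-0.8,0,0,0.245,0,0,0],[-0.8,0,0,0.25,0,0,0]])

```text
time_s: 22.27
tcp_pos: [0.5803, 0.0799, 0.0338]
ee_rot: [[0.016, -1.0, -0.002], [-1.0, -0.016, -0.001], [0.001, 0.002, -1.0]]
wrist_force: [-0.2, -0.5, 0.4]
gripper_width: 0.897
```

Emit:
jog_arm(moves=[[-0.8,0,0,0.005,0,0,0],[-0.8,0,0,0.011,0,0,0],[-0.8,0,0,0.016,0,0,0],[-0.8,0,0,0.018,0,0,0],[-0.8,0,0,0.018,0,0,0],[1,0,0,0.018,0,0,0],[1,0,0,0.018,0,0,0],[1,0,0,0.018,0,0,0],[1,0,0,0.018,0,0,0],[1,0,0,0.018,0,0,0]])

```text
time_s: 23.1
tcp_pos: [0.5816, 0.0808, 0.0174]
ee_rot: [[0.017, -1.0, 0.001], [-1.0, -0.017, 0.0], [-0.0, -0.001, -1.0]]
wrist_force: [-0.4, -0.1, 2.1]
gripper_width: 0.692
```

Emit:
jog_arm(moves=[[1,0,0,0,0,0,0],[1,0,0,0,0,0,0],[1,0,0,0,0,0,0],[1,0,0,0,0,0,0],[1,0,0,0,0,0,0],[1,0,0,-0.004,0,0,0],[1,0,0,-0.012,0,0,0],[1,0,0,-0.025,0,0,0],[1,0,0,-0.04,0,0,0],[1,0,0,-0.06,0,0,0]])

```text
time_s: 23.93
tcp_pos: [0.5799, 0.0802, 0.0765]
ee_rot: [[0.017, -1.0, -0.004], [-1.0, -0.017, -0.001], [0.001, 0.004, -1.0]]
wrist_force: [0.2, 0.0, -1.4]
gripper_width: 0.696
```

Emit:
jog_arm(moves=[[1,0,0.005,-0.025,0,0,0],[1,0,0.02,-0.055,0,0,0],[1,-0.01,0.04,-0.08,0,0,0],[1,-0.04,0.06,-0.08,0,0,-0.03],[1,-0.075,0.075,-0.08,0,0,-0.06],[1,-0.11,0.082,-0.08,0,0,-0.09],[1,-0.15,0.082,-0.08,0,0,-0.12],[1,-0.19,0.082,-0.08,0,0,-0.15],[1,-0.23,0.082,-0.08,0,0,-0.17],[1,-0.265,0.082,-0.08,0,0,-0.187]])

```text
time_s: 24.77
tcp_pos: [0.494, 0.3464, 0.1573]
ee_rot: [[0.204, -0.979, -0.0], [-0.979, -0.204, 0.0], [-0.0, 0.0, -1.0]]
wrist_force: [0.4, -0.4, -1.5]
gripper_width: 0.687
```

Run:
```python
from h import *
s=sense();print(s["tcp_pos"],s["ee_rot"].round(3))
cmd=np.array([.581,.080,.0775])+R0@R.from_rotvec([0,0,-.017]).as_matrix()@np.array([-.265,.082,-.08]); print(cmd)
print(sh(-.204,np.array([.4945,.351,.1575])-cmd))
```

```text
[0.49400368 0.3463678  0.15733677] [[ 0.204 -0.979 -0.   ]
 [-0.979 -0.204  0.   ]
 [-0.     0.    -1.   ]]
[0.49450707 0.34356778 0.1575    ]
[-0.0073 -0.0015  0.    ]
```

Emit:
jog_arm(moves=[[1,-0.005,-0.001,0,0,0,0],[1,-0.007,-0.0015,0.02,0,0,0],[1,-0.007,-0.0015,0.05,0,0,0],[1,-0.007,-0.0015,0.08,0,0,0],[1,-0.007,-0.0015,0.105,0,0,0],[1,-0.007,-0.0015,0.122,0,0,0],[1,-0.007,-0.0015,0.133,0,0,0],[1,-0.007,-0.0015,0.14,0,0,0],[1,-0.007,-0.0015,0.144,0,0,0],[1,-0.007,-0.0015,0.1455,0,0,0]])

```text
time_s: 25.6
tcp_pos: [0.4951, 0.3515, 0.0117]
ee_rot: [[0.203, -0.979, 0.0], [-0.979, -0.203, 0.0], [-0.0, -0.0, -1.0]]
wrist_force: [-0.5, 0.2, -1.0]
gripper_width: 0.688
```

Emit:
jog_arm(moves=[[1,0,0,0,0,0,0],[1,0,0,0,0,0,0],[1,0,0,0,0,0,0],[-0.8,0,0,0,0,0,0],[-0.8,0,0,0,0,0,0],[-0.8,0,0,0,0,0,0],[-0.8,0,0,0,0,0,0],[-0.8,0,0,-0.01,0,0,0],[-0.8,0,0,-0.03,0,0,0],[-0.8,0,0,-0.06,0,0,0]])

```text
time_s: 26.43
tcp_pos: [0.4935, 0.35, 0.0702]
ee_rot: [[0.202, -0.979, -0.004], [-0.979, -0.202, -0.004], [0.003, 0.005, -1.0]]
wrist_force: [0.7, 0.1, 0.1]
gripper_width: 0.898
```

Emit:
jog_arm(moves=[[-1,0,0,-0.03,0,0,0],[-1,0,0,-0.07,0,0,0.02],[-1,0,0,-0.11,0,0,0.05],[-1,-0.01,-0.003,-0.15,0,0,0.09],[-1,-0.02,-0.007,-0.185,0,0,0.13],[-1,-0.035,-0.012,-0.205,0,0,0.17],[-1,-0.047,-0.0153,-0.2135,0,0,0.204],[-1,-0.047,-0.0153,-0.2135,0,0,0.204],[-1,-0.047,-0.0153,-0.2135,0,0,0.204],[-1,-0.047,-0.0153,-0.2135,0,0,0.204]])

```text
time_s: 27.27
tcp_pos: [0.4997, 0.3997, 0.2841]
ee_rot: [[0.0, -1.0, -0.002], [-1.0, -0.0, -0.002], [0.002, 0.002, -1.0]]
wrist_force: [-0.9, -0.3, -0.2]
gripper_width: 0.997
```

Run:
```python
from h import *
import pickle
print(sense()["tcp_pos"],sense()["ee_rot"].round(3))
c=capture("wrist"); pickle.dump(c,open("wrist7.pkl","wb")); save(c,"w7",(100,0,420,240),s=2.5)
```

```text
[0.49967576 0.39968263 0.28411466] [[ 0.    -1.    -0.002]
 [-1.    -0.    -0.002]
 [ 0.002  0.002 -1.   ]]
```

View pics/w7.png

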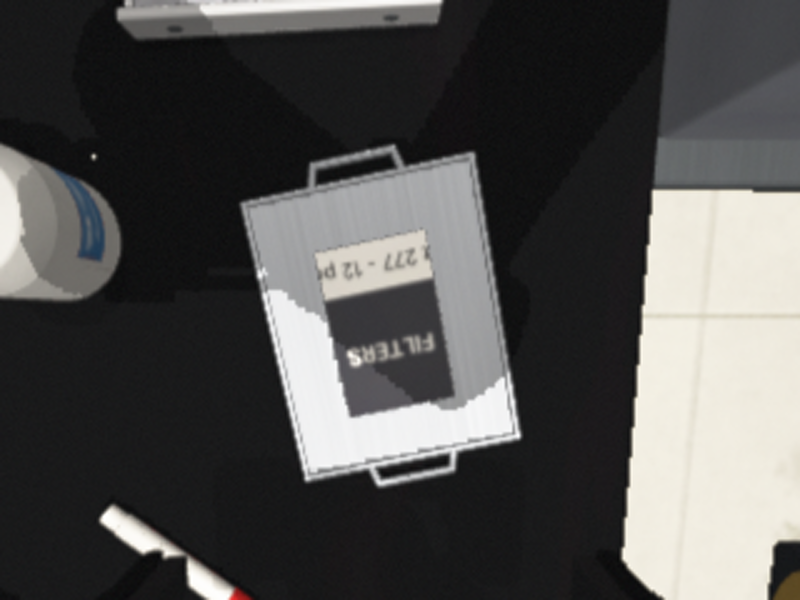

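Run:
```python
from h import *
import pickle
c=pickle.load(open("wrist7.pkl","rb"))
for z,P in [(.006,[(241,204),(473,152),(520,438),(307,481)]),(.028,[(315,252),(427,230),(454,396),(350,418)])]:
    q=np.array([onz(c,100+u/2.5,v/2.5,z) for u,v in P]); print(q.mean(0).round(4),[np.linalg.norm(q[i]-q[(i+1)%4]).round(4) for i in range(4)])
    a=lambda d:np.degrees(np.arctan2(-d[0],d[1])); print(a(q[3]-q[0]),a(q[2]-q[1]))
```

```text
[0.4947 0.3508 0.006 ] [np.float64(0.129), np.float64(0.1599), np.float64(0.1288), np.float64(0.1594)]
11.798756610417843 11.73369085373226
[0.4944 0.3506 0.028 ] [np.float64(0.06), np.float64(0.0887), np.float64(0.0589), np.float64(0.0901)]
11.327094289470033 10.594047016251679
```

Emit:
jog_arm(moves=[[-1,0.02,0,0,0,0,0],[-1,0.055,0,0,0,0,0],[-1,0.095,0,0,0,0,0],[-1,0.135,0,0,0,0,0],[-1,0.175,0,0,0,0,0],[-1,0.215,0,0,0,0,0],[-1,0.255,0.005,0,0,0,0],[-1,0.295,0.01,0,0,0,0],[-1,0.335,0.015,0,0,0,0],[-1,0.37,0.019,0,0,0,0]])

```text
time_s: 28.15
tcp_pos: [0.4795, 0.0276, 0.2844]
ee_rot: [[-0.0, -1.0, -0.002], [-1.0, 0.0, -0.001], [0.001, 0.002, -1.0]]
wrist_force: [0.7, 0.1, -0.1]
gripper_width: 1.0
```

Emit:
jog_arm(moves=[[-1,0.03,0,0,0,0,0],[-1,0.07,0,0,0,0,0],[-1,0.11,0,0,0,0,0],[-1,0.15,0,0,0,0,0],[-1,0.19,0,0,0,0,0],[-1,0.225,0,0,0,0,0],[-1,0.25,0,0,0,0,0],[-1,0.267,0,0,0,0,0],[-1,0.267,0,0,0,0,0],[-1,0.267,0,0,0,0,0]])

```text
time_s: 28.98
tcp_pos: [0.4801, -0.2373, 0.2839]
ee_rot: [[-0.002, -1.0, -0.002], [-1.0, 0.002, 0.001], [-0.001, 0.002, -1.0]]
wrist_force: [-1.0, 0.5, 0.6]
gripper_width: 0.996
```

Run:
```python
from h import *
import pickle
print(sense()["tcp_pos"],sense()["ee_rot"].round(4))
c=capture("wrist"); pickle.dump(c,open("wrist8.pkl","wb")); save(c,"w8",(100,0,420,240),s=2.5)
c=capture("scene"); save(c,"s8",(120,100,370,280),s=3)
```

```text
[ 0.48014515 -0.23725315  0.2839443 ] [[-2.4e-03 -1.0e+00 -2.3e-03]
 [-1.0e+00  2.4e-03  7.0e-04]
 [-7.0e-04  2.3e-03 -1.0e+00]]
```

View pics/w8.png

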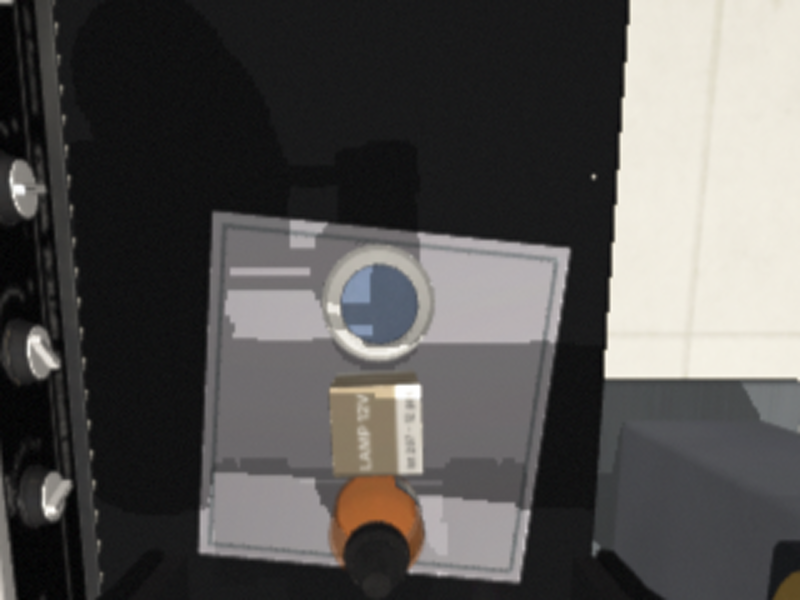

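Emit:
jog_arm(moves=[[-1,0,0,0.025,0,0,0],[-1,0,0,0.06,0,0,0],[-1,0,0,0.1,0,0,0],[-1,0,0,0.135,0,0,0],[-1,0,0,0.165,0,0,0],[-1,0,0,0.195,0,0,0],[-1,0,0,0.22,0,0,0],[-1,0,0,0.235,0,0,0],[-1,0,0,0.245,0,0,0],[-1,0,0,0.2485,0,0,0]])

```text
time_s: 29.92
tcp_pos: [0.4806, -0.2354, 0.0351]
ee_rot: [[0.002, -1.0, -0.003], [-1.0, -0.002, 0.001], [-0.001, 0.003, -1.0]]
wrist_force: [-1.0, 0.0, 0.7]
gripper_width: 1.001
```

Emit:
jog_arm(moves=[[1,0,0,0,0,0,0],[1,0,0,0,0,0,0],[1,0,0,0,0,0,0],[1,0,0,0,0,0,0],[1,0,0,0,0,0,0],[1,0,0,0,0,0,0],[1,0,0,0,0,0,0],[1,0,0,0,0,0,0],[1,0,0,0,0,0,0],[1,0,0,0,0,0,0]])

```text
time_s: 30.75
tcp_pos: [0.4814, -0.2365, 0.0368]
ee_rot: [[0.0, -1.0, 0.0], [-1.0, -0.0, -0.0], [0.0, -0.0, -1.0]]
wrist_force: [-0.5, 0.7, 3.6]
gripper_width: 0.535
```

Emit:
jog_arm(moves=[[1,0,0,-0.004,0,0,0],[1,0,0,-0.015,0,0,0],[1,0,0,-0.03,0,0,0],[1,0,0,-0.05,0,0,0],[1,0,0,-0.075,0,0,0],[1,0,0,-0.1,0,0,0],[1,0,0,-0.125,0,0,0],[1,0,0,-0.145,0,0,0],[1,0,0,-0.16,0,0,0],[1,0,0,-0.17,0,0,0]])

```text
time_s: 31.58
tcp_pos: [0.4817, -0.2366, 0.2085]
ee_rot: [[0.0, -1.0, 0.003], [-1.0, -0.0, -0.001], [0.001, -0.003, -1.0]]
wrist_force: [-0.3, -0.3, -0.3]
gripper_width: 0.532
```

Emit:
jog_arm(moves=[[1,-0.015,-0.001,0,0,0,0],[1,-0.05,-0.004,0,0,0,0],[1,-0.09,-0.007,0,0,0,0],[1,-0.13,-0.01,0,0,0,-0.02],[1,-0.17,-0.013,0,0,0,-0.04],[1,-0.21,-0.016,0,0,0,-0.06],[1,-0.25,-0.019,0,0,0,-0.08],[1,-0.29,-0.022,0,0,0,-0.1],[1,-0.33,-0.025,0,0,0,-0.115],[1,-0.36,-0.0275,0,0,0,-0.115]])

```text
time_s: 32.42
tcp_pos: [0.5083, 0.1263, 0.206]
ee_rot: [[0.117, -0.993, -0.001], [-0.993, -0.117, 0.0], [-0.0, 0.001, -1.0]]
wrist_force: [-0.4, 0.2, -0.1]
gripper_width: 0.53
```

Emit:
jog_arm(moves=[[1,-0.02,-0.004,0,0,0,0],[1,-0.028,-0.006,0,0,0,0],[1,-0.0305,-0.006,0,0,0,0],[1,-0.0305,-0.006,0.015,0,0,0],[1,-0.0305,-0.006,0.035,0,0,0],[1,-0.0305,-0.006,0.06,0,0,0],[1,-0.0305,-0.006,0.085,0,0,0],[1,-0.0305,-0.006,0.105,0,0,0],[1,-0.0305,-0.006,0.12,0,0,0],[1,-0.0305,-0.006,0.125,0,0,0]])

```text
time_s: 33.25
tcp_pos: [0.5094, 0.1522, 0.0788]
ee_rot: [[0.112, -0.994, -0.005], [-0.994, -0.112, -0.003], [0.002, 0.006, -1.0]]
wrist_force: [-0.7, 0.3, 0.5]
gripper_width: 0.527
```

Emit:
jog_arm(moves=[[1,0,0,0,0,0,0],[1,0,0,0,0,0,0],[1,0,0,0,0,0,0],[1,0,0,0,0,0,0],[1,0,0,0.005,0,0,0],[1,0,0,0.01,0,0,0],[1,0,0,0.015,0,0,0],[1,0,0,0.018,0,0,0],[1,0,0,0.018,0,0,0],[1,0,0,0.018,0,0,0]])

```text
time_s: 34.08
tcp_pos: [0.5111, 0.1544, 0.0631]
ee_rot: [[0.115, -0.993, -0.001], [-0.993, -0.115, -0.001], [0.0, 0.001, -1.0]]
wrist_force: [0.4, -1.1, -1.0]
gripper_width: 0.534
```

Emit:
jog_arm(moves=[[1,0,0,0.008,0,0,0],[1,0,0,0.015,0,0,0],[1,0,0,0.019,0,0,0],[1,0,0,0.021,0,0,0],[1,0,0,0.021,0,0,0],[1,0,0,0.021,0,0,0],[1,0,0,0.021,0,0,0],[-1,0,0,0.021,0,0,0],[-1,0,0,0.021,0,0,0],[-1,0,0,0.021,0,0,0]])

```text
time_s: 34.92
tcp_pos: [0.5114, 0.1546, 0.0427]
ee_rot: [[0.115, -0.993, 0.0], [-0.993, -0.115, 0.0], [-0.0, -0.0, -1.0]]
wrist_force: [-0.4, 0.5, -0.0]
gripper_width: 0.68
```

Emit:
jog_arm(moves=[[-1,0,0,0,0,0,0],[-1,0,0,0,0,0,0],[-1,0,0,0,0,0,0],[-1,0,0,-0.015,0,0,0],[-1,0,0,-0.04,0,0,0],[-1,0,0,-0.075,0,0,0],[-1,0,0,-0.115,0,0,0.03],[-1,0,0,-0.15,0,0,0.06],[-1,0,0,-0.175,0,0,0.09],[-1,0,0,-0.19,0,0,0.115]])

```text
time_s: 35.75
tcp_pos: [0.5125, 0.155, 0.2367]
ee_rot: [[-0.001, -1.0, 0.006], [-1.0, 0.001, 0.003], [-0.003, -0.006, -1.0]]
wrist_force: [-0.6, -0.4, -0.4]
gripper_width: 0.996
```

Run:
```python
from h import *
print(sense()["tcp_pos"],sense()["ee_rot"].round(4))
c=capture("side"); save(c,"sd9",(130,100,370,300),s=3)
```

```text
[0.51245238 0.15500591 0.236692  ] [[-0.001  -1.      0.0059]
 [-1.      0.001   0.0029]
 [-0.0029 -0.0059 -1.    ]]
```

View pics/sd9.png

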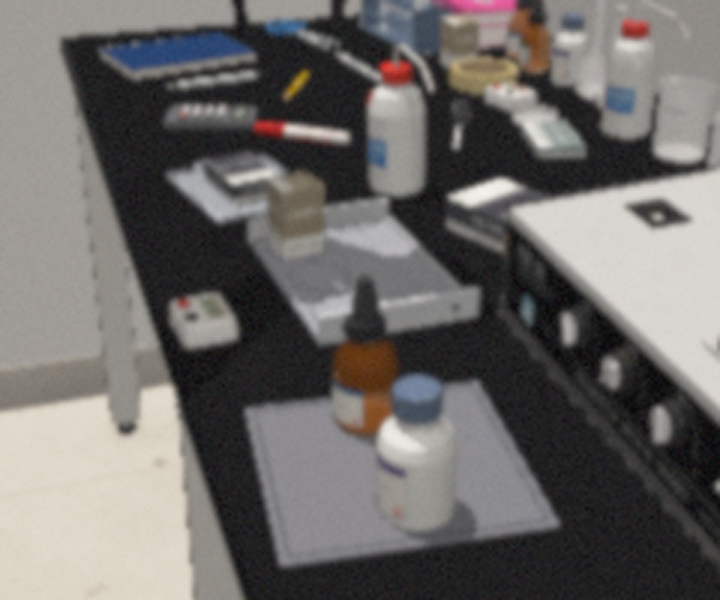

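Emit:
jog_arm(moves=[[-1,0.02,0.002,0,0,0,0],[-1,0.06,0.006,0,0,0,0],[-1,0.1,0.01,0,0,0,0],[-1,0.14,0.014,0,0,0,0],[-1,0.18,0.018,0,0,0,0],[-1,0.22,0.022,0,0,0,0],[-1,0.26,0.026,0,0,0,0],[-1,0.3,0.03,0,0,0,0],[-1,0.325,0.031,0,0,0,0],[-1,0.3325,0.031,0,0,0,0]])

```text
time_s: 36.63
tcp_pos: [0.4792, -0.181, 0.2317]
ee_rot: [[-0.004, -1.0, -0.001], [-1.0, 0.004, -0.0], [0.0, 0.001, -1.0]]
wrist_force: [0.3, -0.7, -0.4]
gripper_width: 1.001
```

Emit:
jog_arm(moves=[[-1,0,0,0,0,0,0],[-1,0,0,0,0,0,0],[-1,0,0,0.02,0,0,0],[-1,0,0,0.05,0,0,0],[-1,0,0,0.08,0,0,0],[-1,0,0,0.105,0,0,0],[-1,0,0,0.122,0,0,0],[-1,0,0,0.131,0,0,0],[-1,0,0,0.131,0,0,0],[-1,0,0,0.131,0,0,0]])

```text
time_s: 37.47
tcp_pos: [0.481, -0.1772, 0.1019]
ee_rot: [[0.002, -1.0, 0.0], [-1.0, -0.002, -0.0], [0.0, -0.0, -1.0]]
wrist_force: [0.7, -1.1, 0.9]
gripper_width: 0.996
```

Emit:
jog_arm(moves=[[1,0,0,0,0,0,0],[1,0,0,0,0,0,0],[1,0,0,0,0,0,0],[1,0,0,0,0,0,0],[1,0,0,0,0,0,0],[1,0,0,0,0,0,0],[1,0,0,0,0,0,0],[1,0,0,0,0,0,0],[1,0,0,0,0,0,0],[1,0,0,0,0,0,0]])

```text
time_s: 38.3
tcp_pos: [0.4803, -0.178, 0.1015]
ee_rot: [[-0.0, -1.0, -0.0], [-1.0, 0.0, -0.0], [0.0, 0.0, -1.0]]
wrist_force: [0.5, -0.2, -0.2]
gripper_width: 0.324
```

Emit:
jog_arm(moves=[[1,0,0,0,0,0,0],[1,0,0,0,0,0,0],[1,0,0,0,0,0,0],[1,0,0,0,0,0,0],[1,0,0,0,0,0,0],[1,0,0,-0.005,0,0,0],[1,0,0,-0.018,0,0,0],[1,0,0,-0.035,0,0,0],[1,0,0,-0.055,0,0,0],[1,0,0,-0.075,0,0,0]])

```text
time_s: 39.13
tcp_pos: [0.4797, -0.1779, 0.1772]
ee_rot: [[-0.0, -1.0, -0.001], [-1.0, 0.0, 0.0], [-0.0, 0.001, -1.0]]
wrist_force: [0.2, 0.4, -1.3]
gripper_width: 0.246
```

Emit:
jog_arm(moves=[[1,-0.012,-0.002,0,0,0,0],[1,-0.04,-0.006,0,0,0,0],[1,-0.075,-0.01,0,0,0,0],[1,-0.11,-0.015,0,0,0,0],[1,-0.145,-0.02,0,0,0,0],[1,-0.18,-0.025,0,0,0,0],[1,-0.21,-0.029,0,0,0,0],[1,-0.235,-0.033,0,0,0,0],[1,-0.248,-0.0347,0,0,0,0],[1,-0.252,-0.0347,0,0,0,0]])

```text
time_s: 39.97
tcp_pos: [0.5148, 0.0761, 0.176]
ee_rot: [[0.003, -1.0, -0.001], [-1.0, -0.003, -0.0], [0.0, 0.001, -1.0]]
wrist_force: [-0.6, -0.8, -1.3]
gripper_width: 0.25
```

Emit:
jog_arm(moves=[[1,0,0,0,0,0,0],[1,0,0,0.01,0,0,0],[1,0,0,0.025,0,0,0],[1,0,0,0.04,0,0,0],[1,0,0,0.05,0,0,0],[1,0,0,0.058,0,0,0],[1,0,0,0.06,0,0,0],[1,0,0,0.06,0,0,0],[1,0,0,0.06,0,0,0],[1,0,0,0.06,0,0,0]])

```text
time_s: 40.8
tcp_pos: [0.5156, 0.0741, 0.1173]
ee_rot: [[0.0, -1.0, 0.002], [-1.0, -0.0, 0.001], [-0.001, -0.002, -1.0]]
wrist_force: [1.0, -0.7, -1.8]
gripper_width: 0.245
```

Emit:
jog_arm(moves=[[1,0,0,0.004,0,0,0],[1,0,0,0.008,0,0,0],[1,0,0,0.01,0,0,0],[1,0,0,0.01,0,0,0],[1,0,0,0.01,0,0,0],[1,0,0,0.01,0,0,0],[1,0,0,0.01,0,0,0],[-1,0,0,0.01,0,0,0],[-1,0,0,0.01,0,0,0],[-1,0,0,0.01,0,0,0]])

```text
time_s: 41.63
tcp_pos: [0.5152, 0.0741, 0.1067]
ee_rot: [[0.0, -1.0, 0.0], [-1.0, -0.0, 0.0], [-0.0, -0.0, -1.0]]
wrist_force: [-0.5, -0.1, -0.2]
gripper_width: 0.397
```

Emit:
jog_arm(moves=[[-1,0,0,0,0,0,0],[-1,0,0,0,0,0,0],[-1,0,0,0,0,0,0],[-1,0,0,0,0,0,0],[-1,0,0,-0.01,0,0,0],[-1,0,0,-0.03,0,0,0],[-1,0,0,-0.055,0,0,0],[-1,0,0,-0.08,0,0,0],[-1,0,0,-0.1,0,0,0],[-1,0,0,-0.11,0,0,0]])

```text
time_s: 42.47
tcp_pos: [0.5164, 0.0744, 0.2204]
ee_rot: [[0.001, -1.0, 0.006], [-1.0, -0.001, 0.002], [-0.002, -0.006, -1.0]]
wrist_force: [0.6, 0.5, 0.1]
gripper_width: 0.994
```

Emit:
jog_arm(moves=[[-1,0.03,0.003,0,0,0,0],[-1,0.07,0.007,0,0,0,0],[-1,0.11,0.011,0,0,0,0],[-1,0.15,0.015,0,0,0,0],[-1,0.19,0.019,0,0,0,0],[-1,0.23,0.023,0,0,0,0],[-1,0.27,0.027,0,0,0,0],[-1,0.31,0.031,0,0,0,0],[-1,0.345,0.0345,0,0,0,0],[-1,0.373,0.0345,0,0,0,0]])

```text
time_s: 43.3
tcp_pos: [0.4791, -0.3014, 0.2163]
ee_rot: [[-0.002, -1.0, -0.001], [-1.0, 0.002, 0.0], [-0.0, 0.001, -1.0]]
wrist_force: [-0.0, 1.1, 0.3]
gripper_width: 0.995
```

Emit:
jog_arm(moves=[[-1,0,0,0,0,0,0],[-1,0,0,0.01,0,0,0],[-1,0,0,0.04,0,0,0],[-1,0,0,0.07,0,0,0],[-1,0,0,0.1,0,0,0],[-1,0,0,0.13,0,0,0],[-1,0,0,0.155,0,0,0],[-1,0,0,0.172,0,0,0],[-1,0,0,0.181,0,0,0],[-1,0,0,0.181,0,0,0]])

```text
time_s: 44.13
tcp_pos: [0.4788, -0.2974, 0.033]
ee_rot: [[0.001, -1.0, -0.005], [-1.0, -0.001, 0.002], [-0.002, 0.005, -1.0]]
wrist_force: [0.4, 0.4, 1.0]
gripper_width: 0.997
```

Emit:
jog_arm(moves=[[1,0,0,0,0,0,0],[1,0,0,0,0,0,0],[1,0,0,0,0,0,0],[1,0,0,0,0,0,0],[1,0,0,0,0,0,0],[1,0,0,0,0,0,0],[1,0,0,0,0,0,0],[1,0,0,0,0,0,0],[1,0,0,0,0,0,0],[1,0,0,0,0,0,0]])

```text
time_s: 44.97
tcp_pos: [0.4807, -0.2991, 0.0361]
ee_rot: [[0.0, -1.0, 0.001], [-1.0, -0.0, -0.0], [0.0, -0.001, -1.0]]
wrist_force: [-0.4, 0.1, 5.5]
gripper_width: 0.63
```

Emit:
jog_arm(moves=[[1,0,0,0,0,0,0],[1,0,0,0,0,0,0],[1,0,0,-0.004,0,0,0],[1,0,0,-0.012,0,0,0],[1,0,0,-0.025,0,0,0],[1,0,0,-0.04,0,0,0],[1,0,0,-0.055,0,0,0],[1,0,0,-0.067,0,0,0],[1,0,0,-0.075,0,0,0],[1,0,0,-0.075,0,0,0]])

```text
time_s: 45.8
tcp_pos: [0.4815, -0.2994, 0.1124]
ee_rot: [[0.0, -1.0, 0.004], [-1.0, -0.0, -0.001], [0.001, -0.004, -1.0]]
wrist_force: [-0.2, -0.3, -2.0]
gripper_width: 0.631
```

Emit:
jog_arm(moves=[[1,-0.015,-0.002,0,0,0,0],[1,-0.05,-0.006,0,0,0,0],[1,-0.09,-0.011,0,0,0,0],[1,-0.13,-0.016,0,0,0,0],[1,-0.17,-0.021,0,0,0,0],[1,-0.21,-0.026,0,0,0,0],[1,-0.245,-0.031,0,0,0,0],[1,-0.275,-0.035,0,0,0,0],[1,-0.295,-0.0375,0,0,0,0],[1,-0.301,-0.0375,0,0,0,0]])

```text
time_s: 46.63
tcp_pos: [0.5182, 0.0048, 0.1098]
ee_rot: [[0.003, -1.0, -0.0], [-1.0, -0.003, 0.0], [-0.0, 0.0, -1.0]]
wrist_force: [0.1, -0.9, -0.9]
gripper_width: 0.63
```

Emit:
jog_arm(moves=[[1,0,0,0,0,0,0],[1,0,0,0.01,0,0,0],[1,0,0,0.025,0,0,0],[1,0,0,0.04,0,0,0],[1,0,0,0.05,0,0,0],[1,0,0,0.058,0,0,0],[1,0,0,0.06,0,0,0],[1,0,0,0.06,0,0,0],[1,0,0,0.06,0,0,0],[1,0,0,0.06,0,0,0]])

```text
time_s: 47.47
tcp_pos: [0.5186, 0.002, 0.0512]
ee_rot: [[-0.0, -1.0, 0.002], [-1.0, 0.0, 0.0], [-0.0, -0.002, -1.0]]
wrist_force: [0.3, 0.6, -0.6]
gripper_width: 0.632
```

Emit:
jog_arm(moves=[[1,0,0,0.004,0,0,0],[1,0,0,0.008,0,0,0],[1,0,0,0.0095,0,0,0],[1,0,0,0.0095,0,0,0],[1,0,0,0.0095,0,0,0],[1,0,0,0.0095,0,0,0],[1,0,0,0.0095,0,0,0],[-1,0,0,0.0095,0,0,0],[-1,0,0,0.0095,0,0,0],[-1,0,0,0.0095,0,0,0]])

```text
time_s: 48.3
tcp_pos: [0.5182, 0.0021, 0.041]
ee_rot: [[0.0, -1.0, 0.001], [-1.0, -0.0, 0.0], [-0.0, -0.001, -1.0]]
wrist_force: [-0.1, -0.3, -0.4]
gripper_width: 0.777
```

Emit:
jog_arm(moves=[[-1,0,0,0,0,0,0],[-1,0,0,0,0,0,0],[-1,0,0,0,0,0,0],[-1,0,0,-0.01,0,0,0],[-1,0,0,-0.035,0,0,0],[-1,0,0,-0.07,0,0,0],[-1,0,0,-0.11,0,0,0],[-1,0,0,-0.15,0,0,0],[-1,0,0,-0.19,0,0,0],[-1,0,0,-0.23,0,0,0]])

```text
time_s: 49.13
tcp_pos: [0.5173, 0.0018, 0.2742]
ee_rot: [[0.0, -1.0, 0.001], [-1.0, -0.0, 0.0], [-0.0, -0.001, -1.0]]
wrist_force: [0.7, -0.0, -0.4]
gripper_width: 1.002
```

Emit:
jog_arm(moves=[[-1,-0.02,0,-0.03,0,0,0],[-1,-0.05,0,-0.05,0,0,0],[-1,-0.09,0,-0.051,0,0,0],[-1,-0.115,0,-0.051,0,0,0],[-1,-0.128,0,-0.051,0,0,0],[-1,-0.128,0,-0.051,0,0,0],[-1,-0.128,0,-0.051,0,0,0],[-1,-0.128,0,-0.051,0,0,0],[-1,-0.128,0,-0.051,0,0,0],[-1,-0.128,0,-0.051,0,0,0]])

```text
time_s: 49.97
tcp_pos: [0.518, 0.1289, 0.322]
ee_rot: [[-0.002, -1.0, -0.0], [-1.0, 0.002, -0.0], [0.0, 0.0, -1.0]]
wrist_force: [-0.1, 0.3, 0.3]
gripper_width: 0.997
```

Run:
```python
from h import *
import pickle
print(sense()["tcp_pos"])
c=capture("wrist"); pickle.dump(c,open("wrist10.pkl","wb")); save(c,"w10",(120,0,400,210),s=2.8)
c=capture("scene"); save(c,"s10",(120,150,370,330),s=3)
```

```text
[0.51796375 0.12892855 0.32203712]
```

View pics/w10.png

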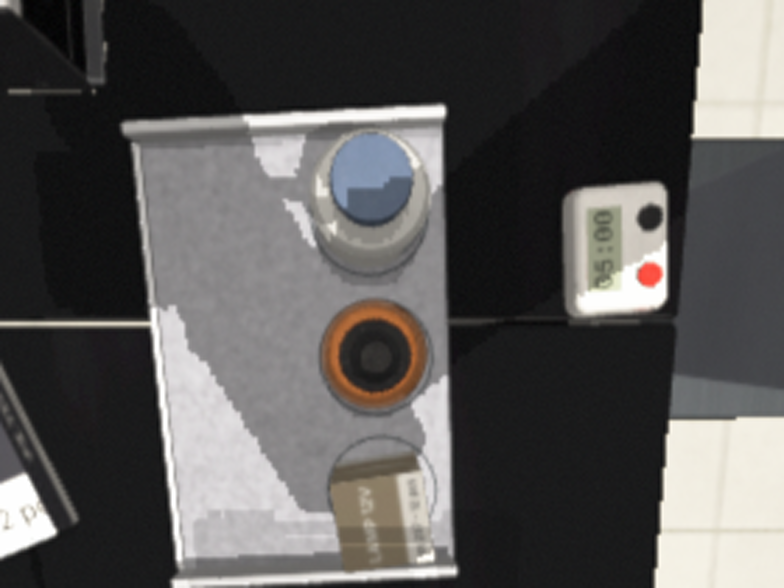

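View pics/s10.png

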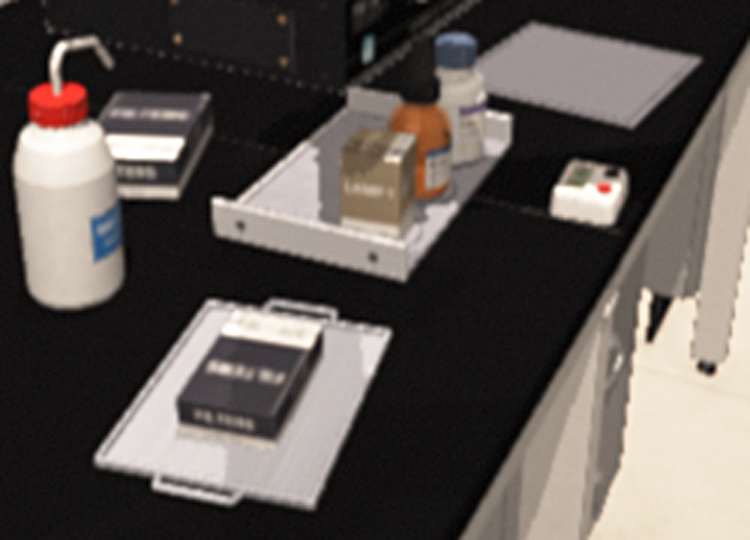

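Run:
```python
from h import *
import pickle
def cen(c,box,z,f):
    im=c["frame"].astype(int); x0,y0,x1,y1=box; m=f(im[y0:y1,x0:x1]); v,u=np.nonzero(m); return onz(c,u.mean()+x0,v.mean()+y0,z).round(4),m.sum()
blue=lambda i:(i[...,2]>i[...,0]+25)
org=lambda i:(i[...,0]>i[...,2]+50)
tan=lambda i:(i[...,0]>i[...,2]+22)&(i[...,0]<200)
red=lambda i:(i[...,0]>180)&(i[...,1]<110)
for n in ["wrist2","wrist10"]:
    c=pickle.load(open(n+".pkl","rb"))
    print(n,cen(c,(225,35,285,90),.11,blue),cen(c,(225,95,285,155),.087,org),cen(c,(225,155,285,208),.083,tan),cen(c,(330,80,370,105),.024,red))
```

```text
wrist2 (array([0.5186, 0.0022, 0.11  ]), np.int64(668)) (array([0.516 , 0.0735, 0.087 ]), np.int64(525)) (array([0.5179, 0.1516, 0.083 ]), np.int64(792)) (array([0.3722, 0.0354, 0.024 ]), np.int64(49))
wrist10 (array([0.5168, 0.002 , 0.11  ]), np.int64(663)) (array([0.5152, 0.073 , 0.087 ]), np.int64(521)) (array([0.5172, 0.1512, 0.083 ]), np.int64(793)) (array([0.3723, 0.0357, 0.024 ]), np.int64(46))
```

```bash
python3 -c "
from h import *
print(finish_job())"
```

```text
the job is handed in; nothing more can be done
None
```

The job is done in the order you asked, and I handed it in at about 50 s of the 133 s. Nothing tipped over.

I first stood the white bottle, amber bottle and lamp carton upright on the mat. Then I laid the smaller filter pack (measured at 60 × 90 mm) in the tray, and put the carton, amber bottle and white bottle back on their spots.

**Last checks:**
- **Pack:** it lies flat, about 0.5 mm from the tray's centre. Its long side is within about 1° of the tray's.
- **Row:** all three stand upright. They are back within about 2 mm (white bottle) and 1 mm (amber bottle and carton) of where they first stood. The white bottle's 2 mm offset towards the robot is the largest error I saw, and I left it.
- **Timer:** its measured position changed by no more than 0.3 mm.
- **Wash bottle:** it looks unmoved in the camera images before and after. I compared it only by eye and did not measure it.
- **Forces:** the wrist readings taken after each move stayed under 6 N. The gripper was clear of everything at hand-in.

No check failed. The camera estimates for the white bottle's starting position disagreed by up to 4 mm, which probably explains its 2 mm offset.

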